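# Load a watch into the timing tester

### The arm

A 7-joint arm with a two-finger parallel gripper is mounted at the origin on the work surface. World frame = base frame: x ahead of the robot, y to its left, z up, the work surface at z = 0. Lengths are in m, angles in rad, forces in N, time in s.
With the tool pointing down it reaches from about 0.425 to 0.875 m from the base axis. Payload 9.9 kg.
Tool frame: the origin (TCP) lies where the fingers leave the gripper's body, on its centre line; the fingertips stand 73 mm ahead of it and the grasp point (between the pads) lies 54 mm ahead of it; x points along the fingers, y is the direction in which the jaws open and shut, and the axes are right-handed (so a half turn about x gives the same grasp; the last joint's range is limited). The gripper opens to 85 mm and grips with 20 to 120 N. Pads are 22 mm wide; open, the fingers measure 114 mm over their backs; the gripper's body (76 mm by 85 mm) begins 54 mm behind the grasp point. The pads swing forward as they close: fully open they stand 13 mm farther back than shut.
Start: joints at [1.186, 0.576, 0.025, 1.437, -0.015, 1.129, -0.057], TCP at [0.2, -0.645, 0.304] pointing down, gripper open.
Joint ranges: [-2.76, 2.76], [-0.34, 2.15], [-1.52, 1.57], [0.19, 2.46], [-1.09, 4.23], [0.17, 1.99], [-2.82, 2.82]. Speed limits (rad/s): [2.22, 2.22, 3.01, 3.01, 3.14, 3.14, 3.14].

### API

Orientations are given as a 3x3 rotation matrix whose columns are the frame's x, y, z axes.
In Python, from station import sense, read_camera, finish_job gives the robot as it stands.
- The arm moves only by the tool jog_arm, never from a script. Its argument "commands" is a list of rows, each an object with "jaw": the opening, from -1 (shut) to 1 (fully open); "xyz": the shift along the tool's x, y, z each as a share of 0.4 m, from -1 to 1, a list of three; "spin": the turn about the tool's x as a share of 360 degrees, from -1 to 1. In form: [{"jaw": jaw, "xyz": [tx, ty, tz], "spin": spin}, ...]. A call has 1 to 5 rows; each row shifts and turns the commanded pose from where the row before left it, along the tool's axes as they then stand; what a row does not reach is not made up. A row lasts 1/12 s, in which the tool goes at most 41.7 mm and 7.16 degrees, less where a joint would pass 70% of its speed; a pose out of reach is approached as far as the arm can. A call with a number of a shift or a turn outside -1 to 1 is refused whole. A call with a gripper value outside its range is refused whole. The fingers move at their own pace and stop on an object; "force" is the grip in N (left out, the last holds). Time passes only in rows, so rows that do not move let the fingers close. It gives the time, the measured TCP pose, the force and the opening at its end, in the units of the state.
- sense(): the state, without advancing time (a new reading comes with each control period).
- read_camera(name): name is "scene" or "top" or "wrist"; returns a dict with "frame" (420x560x3 uint8, blue, green, red), "vfov" (degrees; the focal length in pixels is half the picture's height over the tangent of half this angle, whatever the lens; pixels are square), "cx", "cy" (the principal point, pixels), "xyz" and "attitude" of the camera in the world. Camera axes: x right, y up, looking along -z (the intrinsics and any distortion apply to the point x, -y, -z); pixel columns grow to the right and rows downward; lengths in m; the calibration is good to about 2 mm. A picture is of the moment at which its call begins. There is no depth.
- finish_job(): hands the job in, once; it reports no verdict.
The state is a dict: "clock": time; "q": joint angles; "joint_velocities": joint speeds; "joint_torque": joint torques, N m; "ee_pos": TCP position; "tool_rot": TCP orientation; "force": force on the tool from outside, world axes, zero at the start; "torque": the same for the moment, N m; "gripper_width": finger opening in m.
Only numpy, scipy, OpenCV 4.12 (cv2) and the standard library are available. Lean on these libraries where they do the work, as an engineer would, in place of code of your own. Each camera call takes 0.05 s, during which the arm holds its last target. There are 200 camera calls.

### The job

Set the watch head, dial up, on the rubber dome of the aluminium carriage and let go of it. Then slide the carriage, tongue first, fully home into the slot of the timing tester with the watch still balanced on the dome. Do not drop the watch, and leave the other things on the bench where they are.

Things in the scene. Friction and masses are not known exactly. Their poses are not given: they have to be found in the camera images.
- watch: wrist-watch head without strap, dial up: round steel case 39 mm across, 13 mm high, white dial, 80 g. Origin under its centre, z up. Two pairs of lugs (11 mm high, 23 mm over their outsides in x) reach 24 mm either way along y: 48 mm over the lugs, the good grasp is fingers closing along y. The crown reaches 24 mm along +x
- carriage: loose flat aluminium plate on the bench, 80 mm wide (y), 8 mm thick, 350 g. Origin on its underside below the dome's axis; x from -80 (grip end) to +84 mm (tongue tip). Tongue: x = 34 to 84 mm. Behind it a cross ridge (front face x = 34 mm, 8 mm thick, 10 mm above the plate) that meets the tester's front when home. Black rubber dome at the origin, grip tab at x = -64 mm: see their points
- cushion_top (a point): highest point of the carriage's black rubber dome (36 mm across, top of spherical radius 30 mm), 26 mm above the bench; axes as the carriage
- tab (a point): point in the carriage's upright grip tab, 30 mm above the bench, 64 mm behind the dome's axis. Tab: 26 mm long (x), 14 mm thick (y), from 8 to 38 mm above the bench; grasp with the fingers closing along y; axes as the carriage
- tester: timing tester, fixed: low grey housing 120 mm deep, 166 wide, 64 high, dark screen on top. Origin at bench level, centre of the slot's mouth in the front face; +x into the slot. Slot 84 mm wide, 11.5 high, 60 deep; the bench is its floor. Two flared steel cheeks, 16 mm high, stand out 23 mm before it. With the carriage home, its origin is at x = -34 mm here, axes parallel
- movement: bystander: watch movement in a round black holder, 42 mm across, 15 mm high; origin under its centre
- loupe: bystander: black eye loupe, 34 mm across, 28 mm high; origin under its centre
- jar: bystander: small amber glass jar, 40 mm across, 45 mm high; origin under its centre
- dish: bystander: clear round dish, 72 mm across, 22 mm high; origin under its centre
- driver: bystander: screwdriver 120 mm long, lying along its x axis
- mallet: bystander: small hammer 200 mm long, lying along its x axis
Mind the look-alikes: they are no part of the job. Of the things like the carriage, leave any that is red or yellow; of the rest the larger one is meant.

How it is judged:
On the way:
1. the watch rests on the dome, dial up, let go, while the carriage is still outside the slot (distance between watch and cushion_top below 0.012 m and angle between watch's own z axis and vertical below 0.4 rad and contact force between watch and carriage above 0.1 N and contact force between the fingers and watch below 0.05 N and linear speed of watch below 0.05 m/s and x of carriage in the frame of tester below -0.08 m), for 0.2 s.
At the end, for the whole second after the job is handed in: The carriage lies flat in the tester's slot with its shoulder ridge within 5 mm of the front face, and the watch rests dial up on the dome (centre of its underside within 12 mm of the dome's top, tilted less than 0.4 rad), both at rest and let go (x of carriage in the frame of tester between -0.039 and -0.03 m and y of carriage in the frame of tester between -0.006 and 0.006 m and angle between the x axis of carriage and the x axis of tester, either way round below 0.1 rad and angle between carriage's own z axis and vertical below 0.06 rad and distance between watch and cushion_top below 0.012 m and angle between watch's own z axis and vertical below 0.4 rad and contact force between watch and carriage above 0.1 N and linear speed of watch below 0.03 m/s and linear speed of carriage below 0.02 m/s); the robot touches nothing.
It fails at once if the watch is dropped or knocked: moving faster than 0.5 m/s while not held (linear speed of watch above 0.5 m/s and contact force between the fingers and watch below 0.05 N).
It fails at once if another loose thing on the bench is moved more than 30 mm (distance of any of movement, loupe, jar, dish, driver, mallet from where it was at the start of the episode above 0.03 m).
It also fails if it takes over 61 s, if anything falls off the work surface, if the arm or the gripper's body presses on something with over 40 N, if the wrist force passes 120 N, or if a joint passes its speed limit or range.

## Working session

There is one attempt and no reset: what is moved stays moved. The work goes in short steps, Python scripts to look and compute and a tool call to move; the robot and the scene stay as the last step left them, time stands still between calls to the robot, and variables do not carry over. Pictures are saved under pics/ and viewed, about 8 in all and at most 12, crops included, and the job is handed in when it is done.

Besides the shell and the picture viewer there is one more tool, called by a JSON object that holds its "name" and its "arguments". jog_arm: Moves the arm, as the interface text tells. Shift numbers are shares of 0.4 m and turn numbers shares of 360 degrees, none past 1 either way. Its arguments: {"type":"object","properties":{"commands":{"type":"array"},"force":{"type":"number"}},"required":["commands"]}

```bash
mkdir -p pics; ls
python3 - <<'E'
from station import sense, read_camera
import cv2,numpy as np
s=sense();print(s)
for n in ("top","scene"):
    c=read_camera(n);cv2.imwrite(f"pics/{n}0.png",c["frame"]);print(n,{k:v for k,v in c.items() if k!="frame"})
E
```

```text
pics
{'clock': 0.0, 'q': array([ 1.18622817,  0.57653824,  0.02482117,  1.43794455, -0.01502186,
        1.12899572, -0.0565168 ]), 'joint_velocities': array([ 3.37575607e-03,  8.90618586e-04, -1.94569188e-04,  1.44125666e-03,
        7.87278604e-04,  1.73604296e-04, -4.59908254e-06]), 'joint_torque': array([ 1.28187457e-04, -7.65751719e+01,  2.25030720e+00, -2.85975945e+01,
        1.52182864e-02,  1.28712147e-02, -3.22003075e-05]), 'ee_pos': array([ 0.19989575, -0.64435689,  0.30302502]), 'tool_rot': array([[-5.58788970e-04,  2.96278954e-01, -9.55101287e-01],
       [ 1.60768442e-03, -9.55099936e-01, -2.96279476e-01],
       [-9.99998552e-01, -1.70105917e-03,  5.73762498e-05]]), 'force': array([-0.70263033, -0.31144226,  0.67780706]), 'torque': array([-0.01079178,  0.08077873,  0.0007819 ]), 'gripper_width': 0.08558021073850046}
top {'vfov': 57.0504582919402, 'cx': 280.0429432832304, 'cy': 207.35520952856103, 'xyz': array([ 0.38797213, -0.05608582,  0.99530694]), 'attitude': array([[-0.02847462,  0.99141138, -0.12764278],
       [-0.99932261, -0.03121202, -0.01949672],
       [-0.02331326,  0.12700115,  0.99162856]])}
scene {'vfov': 45.7580385698042, 'cx': 274.5945704290946, 'cy': 206.6789083966785, 'xyz': array([1.15530041, 0.24844068, 1.07052591]), 'attitude': array([[-0.43367684, -0.73415469,  0.52243783],
       [ 0.90101486, -0.35964673,  0.24254167],
       [ 0.00982995,  0.57590895,  0.81745474]])}
```

View pics/top0.png

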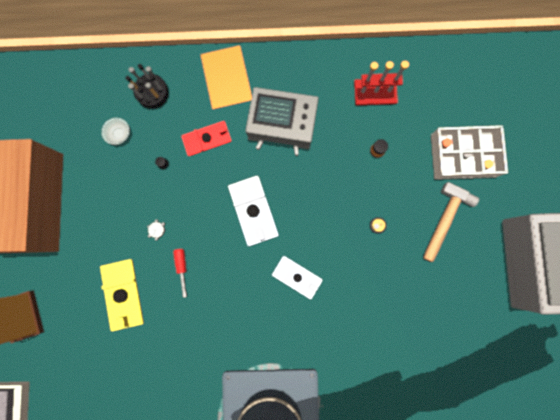

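View pics/scene0.png

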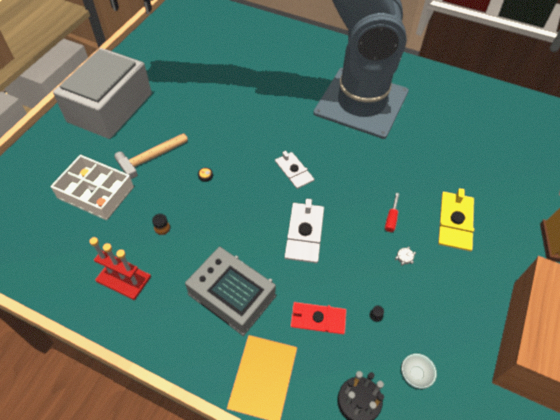

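```bash
cat > h.py <<'E'
import numpy as np,cv2
from station import sense, read_camera
def K(c):
    f=c["frame"].shape[0]/2/np.tan(np.radians(c["vfov"]/2)); return f
def proj(c,P):
    p=np.asarray(c["attitude"]).T@(np.asarray(P,float)-c["xyz"]); f=K(c)
    return np.array([c["cx"]+f*p[0]/-p[2], c["cy"]+f*-p[1]/-p[2]])
def unproj(c,uv,z=0.):
    f=K(c); d=np.asarray(c["attitude"])@np.array([(uv[0]-c["cx"])/f,-(uv[1]-c["cy"])/f,-1.])
    return np.asarray(c["xyz"])+d*(z-c["xyz"][2])/d[2]
E
python3 - <<'E'
from h import *
import pickle
C={n:read_camera(n) for n in("top","scene","wrist")}
pickle.dump(C,open("c0.pkl","wb"))
for n in("top","scene"):
    for P in([0,0,0],[.2,-.645,.304],[.2,-.645,.0]): print(n,P,proj(C[n],P))
for a,b in(((253,211),(305,229)),((156,230),(405,255)),((283,118),(231,290)),((298,278),(294,168))):
    print(unproj(C["top"],a,.02),unproj(C["scene"],b,.02))
im=cv2.resize(C["top"]["frame"][80:310,130:330],None,fx=3,fy=3,interpolation=cv2.INTER_CUBIC)
im=im[:,:]
cv2.imwrite("pics/crop1.png",cv2.resize(C["top"]["frame"][80:280,130:380],None,fx=3,fy=3,interpolation=cv2.INTER_CUBIC))
cv2.imwrite("pics/wrist0.png",C["wrist"]["frame"])
E
```

```text
top [0, 0, 0] [271.07005363 418.45488649]
top [0.2, -0.645, 0.304] [642.59848962 359.37882882]
top [0.2, -0.645, 0.0] [530.61111084 326.89186235]
scene [0, 0, 0] [360.82317855 102.87843611]
scene [0.2, -0.645, 0.304] [126.95656655  -8.78811093]
scene [0.2, -0.645, 0.0] [149.08372952  79.63499232]
[0.50632741 0.03221259 0.02      ] [0.51202695 0.03481647 0.02      ]
[0.46535861 0.28045531 0.02      ] [0.47393636 0.28280453 0.02      ]
[ 0.74945216 -0.05139393  0.02      ] [ 0.74010671 -0.05159675  0.02      ]
[ 0.33521529 -0.07647803  0.02      ] [ 0.34404057 -0.07170545  0.02      ]
```

View pics/crop1.png

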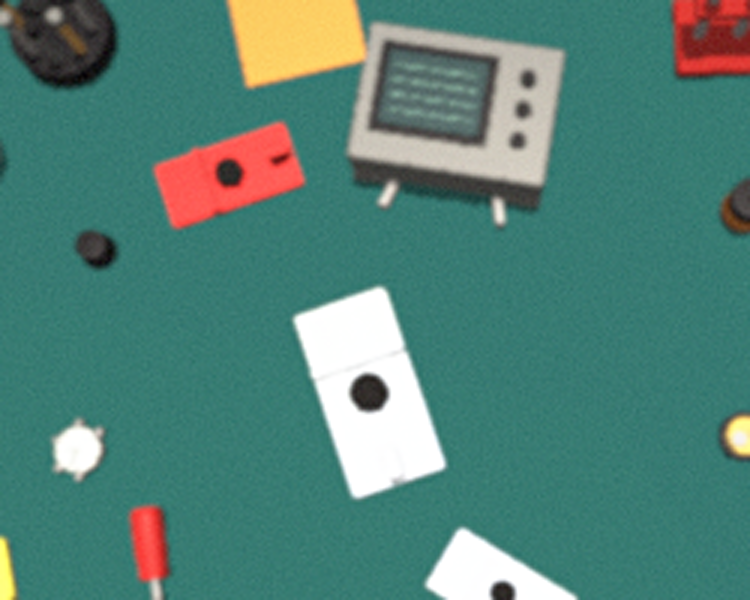

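Candidates like the carriage: red (206,138), yellow (121,295), small white (298,278), large white (253,211) in the top view. The large white is the one meant: it is neither red nor yellow, and it's the larger of the rest. The crop shows its tongue and ridge towards the tester and its tab at the far end (crop 395,465). The watch is at (156,230).

Run:
```python
from h import *
import pickle
C=pickle.load(open("c0.pkl","rb"));c=C["wrist"];s=sense()
R=s["tool_rot"];print(c["vfov"],c["cx"],c["cy"],R.T@(c["xyz"]-s["ee_pos"]));print(R.T@c["attitude"])
```

```text
70.57790142659326 281.6967746450537 207.76554898263842 [-0.06944939 -0.00076323 -0.07698453]
[[ 8.63945593e-04  3.03066300e-01 -9.52969082e-01]
 [ 9.99998689e-01 -1.56688154e-03  4.08277118e-04]
 [-1.36945463e-03 -9.52968186e-01 -3.03067256e-01]]
```

{"name": "jog_arm", "arguments": {"commands": [{"jaw": 1, "xyz": [0, 0, 0], "spin": 0.0159}, {"jaw": 1, "xyz": [0, 0, 0], "spin": 0.0159}, {"jaw": 1, "xyz": [0, 0, 0], "spin": 0.0159}, {"jaw": 1, "xyz": [0, 0, 0], "spin": 0}]}}

```text
clock: 0.58
ee_pos: [0.2001, -0.6446, 0.3037]
tool_rot: [[-0.0, -0.003, -1.0], [0.0, -1.0, 0.003], [-1.0, -0.0, 0.0]]
force: [-0.6, 0.4, -0.0]
gripper_width: 0.0854
```

{"name": "jog_arm", "arguments": {"commands": [{"jaw": 1, "xyz": [0, -0.0742, -0.05], "spin": 0}, {"jaw": 1, "xyz": [0, -0.0742, -0.05], "spin": 0}, {"jaw": 1, "xyz": [0, -0.0742, -0.05], "spin": 0}, {"jaw": 1, "xyz": [0, -0.0742, -0.05], "spin": 0}, {"jaw": 1, "xyz": [0, -0.0742, -0.05], "spin": 0}]}}

```text
clock: 1.0
ee_pos: [0.3005, -0.4947, 0.3039]
tool_rot: [[0.0, 0.005, -1.0], [-0.0, -1.0, -0.005], [-1.0, 0.0, -0.0]]
force: [1.1, -1.0, 0.5]
gripper_width: 0.0854
```

{"name": "jog_arm", "arguments": {"commands": [{"jaw": 1, "xyz": [0, -0.0742, -0.05], "spin": 0}, {"jaw": 1, "xyz": [0, -0.0742, -0.05], "spin": 0}, {"jaw": 1, "xyz": [0, -0.0742, -0.05], "spin": 0}, {"jaw": 1, "xyz": [0, -0.0742, -0.05], "spin": 0}, {"jaw": 1, "xyz": [0, -0.0742, -0.05], "spin": 0}]}}

```text
clock: 1.42
ee_pos: [0.4004, -0.3461, 0.3041]
tool_rot: [[0.0, 0.005, -1.0], [-0.0, -1.0, -0.005], [-1.0, 0.0, -0.0]]
force: [0.6, -0.1, 0.0]
gripper_width: 0.0854
```

{"name": "jog_arm", "arguments": {"commands": [{"jaw": 1, "xyz": [0, -0.0742, -0.05], "spin": 0}, {"jaw": 1, "xyz": [0, -0.0742, -0.05], "spin": 0}, {"jaw": 1, "xyz": [0, -0.0742, -0.05], "spin": 0}, {"jaw": 1, "xyz": [0, -0.0742, -0.05], "spin": 0}, {"jaw": 1, "xyz": [0, -0.0742, -0.05], "spin": 0}]}}

```text
clock: 1.83
ee_pos: [0.5002, -0.1976, 0.3041]
tool_rot: [[0.0, 0.005, -1.0], [-0.0, -1.0, -0.005], [-1.0, 0.0, -0.0]]
force: [1.2, -1.3, -0.6]
gripper_width: 0.0858
```

{"name": "jog_arm", "arguments": {"commands": [{"jaw": 1, "xyz": [0, -0.09, -0.008], "spin": 0}, {"jaw": 1, "xyz": [0, -0.09, -0.008], "spin": 0}, {"jaw": 1, "xyz": [0, -0.09, -0.008], "spin": 0}, {"jaw": 1, "xyz": [0, -0.09, -0.008], "spin": 0}, {"jaw": 1, "xyz": [0, -0.09, -0.008], "spin": 0}]}}

```text
clock: 2.25
ee_pos: [0.5152, -0.0174, 0.3041]
tool_rot: [[0.0, 0.005, -1.0], [-0.0, -1.0, -0.005], [-1.0, 0.0, -0.0]]
force: [1.3, -0.3, 1.0]
gripper_width: 0.0859
```

{"name": "jog_arm", "arguments": {"commands": [{"jaw": 1, "xyz": [0, -0.09, -0.008], "spin": 0}, {"jaw": 1, "xyz": [0, -0.09, -0.008], "spin": 0}, {"jaw": 1, "xyz": [0, -0.09, -0.008], "spin": 0}, {"jaw": 1, "xyz": [0, -0.09, -0.008], "spin": 0}, {"jaw": 1, "xyz": [0, 0, 0], "spin": 0}]}}

```text
clock: 2.67
ee_pos: [0.5277, 0.1334, 0.304]
tool_rot: [[0.001, 0.014, -1.0], [0.004, -1.0, -0.014], [-1.0, -0.004, -0.001]]
force: [0.0, 1.0, -0.1]
gripper_width: 0.086
```

Run:
```python
from h import *
import pickle
c=read_camera("wrist");pickle.dump(c,open("w1.pkl","wb"));cv2.imwrite("pics/w1.png",cv2.resize(c["frame"],(800,600),interpolation=cv2.INTER_CUBIC))
s=sense();print(s["ee_pos"],s["q"],c["xyz"])
```

```text
[0.52768813 0.12948296 0.30381278] [-0.27298147  0.37961557 -0.07507232  1.78624312  0.0314631   0.97617563
 -1.91955548] [0.60434015 0.13471533 0.37356587]
```

View pics/w1.png

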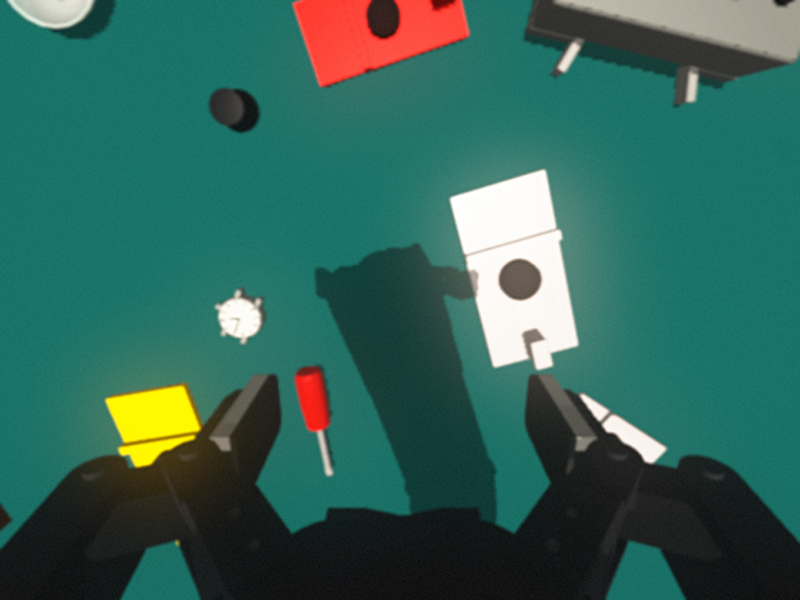

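The wrist view shows, at 800x600 scale, the watch at (240,318), carriage dome at (520,279), tab at (540,350), and cheeks at (568,57) and (687,85). Next I'll enlarge the watch and cheeks.

Run:
```python
from h import *
import pickle
c=pickle.load(open("w1.pkl","rb"));f=c["frame"]
a=cv2.resize(f[198:246,143:191],(480,480),interpolation=cv2.INTER_CUBIC)
b=cv2.resize(f[0:120,360:560],(800,480),interpolation=cv2.INTER_CUBIC)[:, :320*2]
t=np.zeros((480,300,3),np.uint8)
im=np.hstack([a[:, :],cv2.resize(f[0:84,365:435+70],(800,480),interpolation=cv2.INTER_CUBIC)])
cv2.imwrite("pics/crop2.png",cv2.resize(im,(800,300)))
g=f.astype(float)
u=lambda x,y,z:unproj(c,(x/1.42857,y/1.42857),z).round(4)
P=[u(450,198,.008),u(545,170,.008),u(495,367,.008),u(578,346,.008)]
print(P,np.linalg.norm(P[0]-P[1]),np.linalg.norm(P[0]-P[2]),np.linalg.norm(P[2]-P[3]))
print("dome",u(520,279,.024),"tab",u(541,350,.038))
print("watch",u(240,318,.012))
h=f
m=(f.min(2)>120).astype(np.uint8);n,l,st,ce=cv2.connectedComponentsWithStats(m)
for i in range(1,n):
    if st[i,4]>60: print(st[i],ce[i],unproj(c,ce[i],.01).round(4))
```

```text
[array([0.5762, 0.0961, 0.008 ]), array([0.6   , 0.0189, 0.008 ]), array([0.4195, 0.0454, 0.008 ]), array([ 0.4427, -0.0305,  0.008 ])] 0.08078539471959023 0.1646978445517731 0.0793665546688276
dome [0.511  0.0348 0.024 ] tab [0.4516 0.0144 0.038 ]
watch [0.4667 0.2825 0.012 ]
[  5   0  61  20 872] [36.55504587  7.74311927] [0.7074 0.3988 0.01  ]
[ 389    0  171   42 3762] [499.98298777  14.16241361] [ 0.7084 -0.0935  0.01  ]
[390  29  16  22 158] [397.82911392  39.55063291] [0.683  0.0115 0.01  ]
[480  50   9  22 140] [483.92142857  60.76428571] [ 0.6635 -0.0864  0.01  ]
[ 315  118   90  141 7857] [361.19816724 186.93279878] [0.518  0.0354 0.01  ]
[151 203  32  38 776] [167.34020619 221.77448454] [0.4671 0.2841 0.01  ]
[406 275  61  49 814] [437.74078624 301.5958231 ] [ 0.3525 -0.0896  0.01  ]
[222 301  11  32 141] [226.75177305 317.0141844 ] [0.3204 0.2123 0.01  ]
```

View pics/crop2.png

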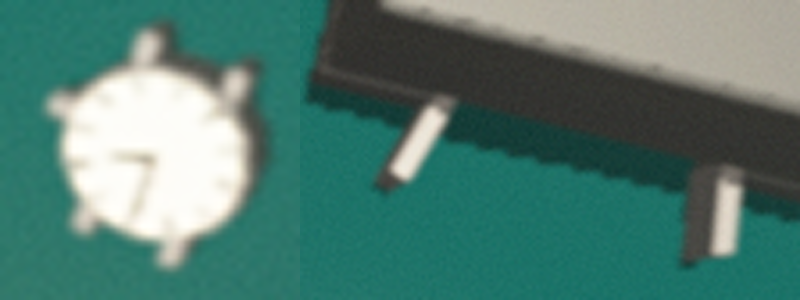

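The crop shows the watch lugs paired at (150,45)/(240,82) and (85,220)/(172,252), with the crown at (60,103). The tester front and its two flared cheeks are on the right. I'll compute the positions next.

Run:
```python
from h import *
import pickle
c=pickle.load(open("w1.pkl","rb"));C=pickle.load(open("c0.pkl","rb"));t=C["top"]
w=lambda x,y,z=.011:unproj(c,(143+x/6.25,198+y/6.25),z)
L=[w(150,45),w(240,82),w(85,220),w(172,252)]
d=(L[0]+L[1]-L[2]-L[3]);e=L[1]-L[0]+L[3]-L[2]
print("watch yaw y", np.degrees(np.arctan2(d[1],d[0])),np.degrees(np.arctan2(e[1],e[0])),"ctr",sum(L)/4,w(153,155,.013),"crown",w(60,103,.006))
T=[unproj(t,(130+x/3,80+y/3),.064) for x,y in((372,23),(565,50),(545,185),(349,158))]
for p in T:print(p.round(4))
for i in range(4):
    v=T[(i+1)%4]-T[i];print(np.linalg.norm(v).round(4),np.degrees(np.arctan2(v[1],v[0])).round(1))
k=lambda x,y,z:unproj(c,(365+x/3.571,y/3.571),z).round(4)
print("cheek L",k(450,100,.016),k(395,180,.016),"R",k(733,170,.016),k(725,253,.016))
print("front top edge",k(385,8,.064),k(800,107,.064), "bottom L corner",k(315,88,0))
s=sense();R=s["tool_rot"]
for x in(.060,.073,.086):
    print(x,[ (proj(c,s["ee_pos"]+R@np.array([x,y,z]))*1.42857).round(0) for y in(-.043,.043) for z in (-.011,.011)])
```

```text
watch yaw y -24.638403469959677 -112.50258202142638 ctr [0.46692839 0.28177154 0.011     ] [0.46679171 0.28278982 0.013     ] crown [0.47544444 0.3040523  0.006     ]
[0.8157 0.0195 0.064 ]
[ 0.7856 -0.1421  0.064 ]
[ 0.6696 -0.1209  0.064 ]
[0.6985 0.041  0.064 ]
0.1645 -100.6
0.118 169.6
0.1645 79.9
0.1192 -10.4
cheek L [ 0.6939 -0.0833  0.016 ] [ 0.6725 -0.0716  0.016 ] R [ 0.6767 -0.1724  0.016 ] [ 0.6539 -0.177   0.016 ]
front top edge [ 0.7019 -0.0332  0.064 ] [ 0.6816 -0.1438  0.064 ] bottom L corner [ 0.7006 -0.0508  0.    ]
0.06 [array([289., 365.]), array([294., 421.]), array([543., 366.]), array([537., 423.])]
0.073 [array([298., 349.]), array([302., 402.]), array([532., 350.]), array([527., 403.])]
0.086 [array([306., 335.]), array([310., 385.]), array([523., 336.]), array([518., 386.])]
```

{"name": "jog_arm", "arguments": {"commands": [{"jaw": 0.5, "xyz": [0, -0.0763, 0.0304], "spin": 0}, {"jaw": 0.5, "xyz": [0, -0.0763, 0.0304], "spin": 0}, {"jaw": 0.5, "xyz": [0, -0.0763, 0.0304], "spin": 0}, {"jaw": 0.5, "xyz": [0, -0.0763, 0.0304], "spin": 0}, {"jaw": 0.5, "xyz": [0, -0.0763, 0.0304], "spin": 0}]}}

```text
clock: 3.13
ee_pos: [0.4667, 0.2775, 0.3041]
tool_rot: [[0.0, 0.002, -1.0], [-0.001, -1.0, -0.002], [-1.0, 0.001, -0.0]]
force: [0.1, 0.2, -0.1]
gripper_width: 0.0642
```

{"name": "jog_arm", "arguments": {"commands": [{"jaw": 0.5, "xyz": [0.0385, 0, 0], "spin": -0.0184}, {"jaw": 0.5, "xyz": [0.0385, 0, 0], "spin": -0.0184}, {"jaw": 0.5, "xyz": [0.0385, 0, 0], "spin": -0.0184}, {"jaw": 0.5, "xyz": [0.0385, 0, 0], "spin": -0.0184}, {"jaw": 0.5, "xyz": [0.0385, 0, 0], "spin": -0.0184}]}}

```text
clock: 3.55
ee_pos: [0.4674, 0.2763, 0.2264]
tool_rot: [[0.001, 0.554, -0.833], [-0.0, -0.833, -0.554], [-1.0, 0.001, -0.0]]
force: [0.7, -0.2, 0.2]
gripper_width: 0.0641
```

{"name": "jog_arm", "arguments": {"commands": [{"jaw": 0.5, "xyz": [0.0385, 0, 0], "spin": -0.0184}, {"jaw": 0.5, "xyz": [0.0385, 0, 0], "spin": -0.0184}, {"jaw": 0.5, "xyz": [0.0385, 0, 0], "spin": -0.0184}, {"jaw": 0.5, "xyz": [0.0385, 0, 0], "spin": -0.0184}, {"jaw": 0.5, "xyz": [0.0385, 0, 0], "spin": -0.0184}]}}

```text
clock: 3.97
ee_pos: [0.4675, 0.2762, 0.1493]
tool_rot: [[0.0, 0.919, -0.395], [-0.0, -0.395, -0.919], [-1.0, 0.0, 0.0]]
force: [-0.2, -0.6, 0.8]
gripper_width: 0.0644
```

{"name": "jog_arm", "arguments": {"commands": [{"jaw": 0.5, "xyz": [0, 0, 0], "spin": 0}, {"jaw": 0.5, "xyz": [0, 0, 0], "spin": 0}]}}

```text
clock: 4.13
ee_pos: [0.4672, 0.2762, 0.1496]
tool_rot: [[-0.001, 0.915, -0.405], [-0.001, -0.405, -0.915], [-1.0, -0.001, 0.001]]
force: [0.0, -0.5, 0.5]
gripper_width: 0.0639
```

Run:
```python
from h import *
import pickle
c=read_camera("wrist");pickle.dump(c,open("w2.pkl","wb"));s=sense();R=s["tool_rot"]
im=c["frame"].copy()
for P in([.467,.282,.013],): cv2.circle(im,tuple(proj(c,P).astype(int)),3,(0,0,255),-1)
cv2.imwrite("pics/w2.png",cv2.resize(im,(800,600),interpolation=cv2.INTER_CUBIC))
print(s["ee_pos"],np.degrees(np.arctan2(R[1,1],R[0,1])),s["gripper_width"])
```

```text
[0.46741662 0.27673897 0.15030294] -23.910102365728505 0.06404176058679767
```

View pics/w2.png

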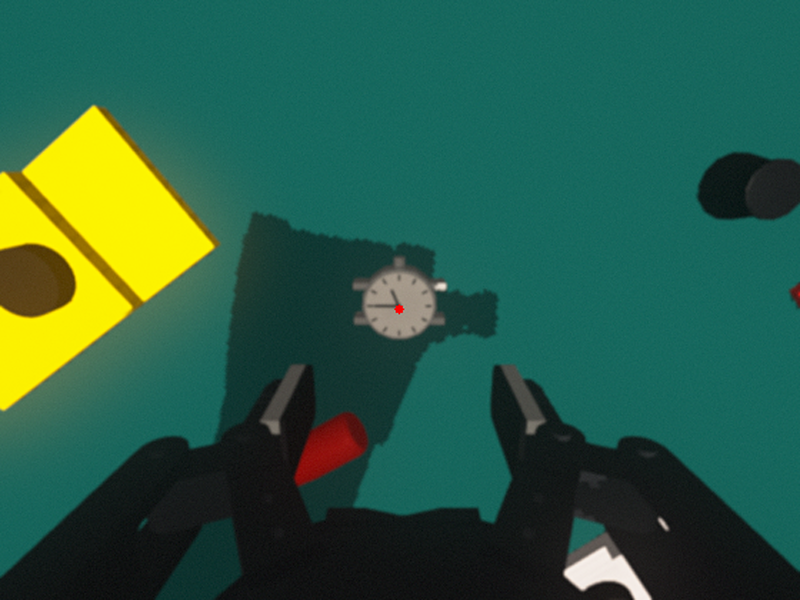

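The watch centre is at (399,303), with its lugs level along the jaw axis. My estimate was 6 px low, so I'll shift about 3 mm and descend.

{"name": "jog_arm", "arguments": {"commands": [{"jaw": 0.5, "xyz": [0.0, -0.0065, -0.0185], "spin": 0}, {"jaw": 0.5, "xyz": [0.05, 0, 0], "spin": 0}, {"jaw": 0.5, "xyz": [0.05, 0, 0], "spin": 0}, {"jaw": 0.5, "xyz": [0.05, 0, 0], "spin": 0}, {"jaw": 0.5, "xyz": [0.02, 0, 0], "spin": 0}]}}

```text
clock: 4.6
ee_pos: [0.4674, 0.2857, 0.0809]
tool_rot: [[-0.0, 0.915, -0.403], [-0.0, -0.403, -0.915], [-1.0, -0.0, 0.0]]
force: [-0.6, 0.5, 0.3]
gripper_width: 0.0639
```

{"name": "jog_arm", "arguments": {"commands": [{"jaw": 0.5, "xyz": [0.01, 0, 0], "spin": 0}, {"jaw": 0.5, "xyz": [0.01, 0, 0], "spin": 0}, {"jaw": 0.5, "xyz": [0, 0, 0], "spin": 0}]}}

```text
clock: 4.85
ee_pos: [0.4678, 0.2856, 0.0742]
tool_rot: [[0.001, 0.916, -0.402], [0.0, -0.402, -0.916], [-1.0, 0.0, -0.001]]
force: [-0.3, -0.1, 0.9]
gripper_width: 0.0641
```

Run:
```python
from h import *
c=read_camera("wrist");s=sense()
cv2.imwrite("pics/w3.png",cv2.resize(c["frame"][180:390,140:420],(800,600),interpolation=cv2.INTER_CUBIC))
print(s["ee_pos"],s["force"],s["gripper_width"])
```

```text
[0.46790689 0.28558062 0.07457894] [ 0.54905655 -0.19963639  0.02297549] 0.06393756761125273
```

View pics/w3.png

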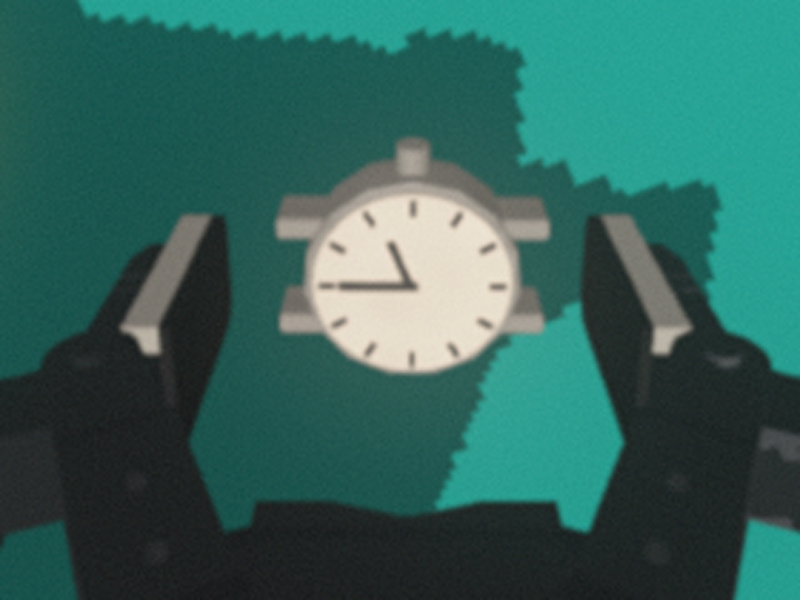

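The lugs sit centred between the pads (pads at x≈215 and 600, watch centre x≈412). I'll close the jaws.

{"name": "jog_arm", "arguments": {"commands": [{"jaw": 0.5, "xyz": [0.003, 0, 0], "spin": 0}, {"jaw": -0.1, "xyz": [0, 0, 0], "spin": 0}, {"jaw": -0.1, "xyz": [0, 0, 0], "spin": 0}, {"jaw": -0.1, "xyz": [0, 0, 0], "spin": 0}, {"jaw": -0.1, "xyz": [0, 0, 0], "spin": 0}], "force": 30}}

```text
clock: 5.32
ee_pos: [0.4679, 0.2854, 0.0736]
tool_rot: [[0.001, 0.916, -0.402], [0.001, -0.402, -0.916], [-1.0, 0.001, -0.001]]
force: [-1.3, 1.0, 6.7]
gripper_width: 0.0462
```

{"name": "jog_arm", "arguments": {"commands": [{"jaw": -0.1, "xyz": [0, 0, 0], "spin": 0}, {"jaw": -0.1, "xyz": [0, 0, 0], "spin": 0}, {"jaw": -0.1, "xyz": [0, 0, 0], "spin": 0}]}}

```text
clock: 5.57
ee_pos: [0.4679, 0.2853, 0.0736]
tool_rot: [[0.001, 0.916, -0.402], [0.001, -0.402, -0.916], [-1.0, 0.001, -0.001]]
force: [-0.2, -1.2, 5.7]
gripper_width: 0.0463
```

{"name": "jog_arm", "arguments": {"commands": [{"jaw": -0.1, "xyz": [-0.02, 0, 0], "spin": 0}, {"jaw": -0.1, "xyz": [-0.05, 0, 0], "spin": 0}, {"jaw": -0.1, "xyz": [-0.057, 0, 0], "spin": 0}, {"jaw": -0.1, "xyz": [-0.057, 0, 0], "spin": 0}, {"jaw": -0.1, "xyz": [-0.057, 0, 0], "spin": 0}]}}

```text
clock: 5.98
ee_pos: [0.4674, 0.285, 0.1707]
tool_rot: [[-0.0, 0.916, -0.402], [0.0, -0.402, -0.916], [-1.0, -0.0, 0.0]]
force: [0.5, -0.2, -0.7]
gripper_width: 0.0464
```

Run:
```python
from h import *
import pickle
from scipy.optimize import least_squares
C=pickle.load(open("c0.pkl","rb"));w1=pickle.load(open("w1.pkl","rb"))
def blob(f,m,uv):
    n,l,st,ce=cv2.connectedComponentsWithStats(m.astype(np.uint8)); 
    i=l[int(uv[1]),int(uv[0])]; return (l==i) if i else None
# model: dome silhouette centroid by rendering: ring of pts on dome surface
def domepts():
    P=[]
    zb=.026-(30-np.sqrt(900-324))/1000
    for r in np.linspace(0,18,10):
        for a in np.linspace(0,2*np.pi,40,endpoint=False):
            P.append([r*np.cos(a)/1e3,r*np.sin(a)/1e3,.026-(30-np.sqrt(900-r*r))/1e3])
    for z in np.linspace(.008,zb,4):
        for a in np.linspace(0,2*np.pi,40,endpoint=False): P.append([.018*np.cos(a),.018*np.sin(a),z])
    return np.array(P)
D=domepts()
def hullc(c,o):
    uv=np.array([proj(c,p+np.array([o[0],o[1],0])) for p in D]).astype(np.float32)
    m=cv2.moments(cv2.convexHull(uv)); return np.array([m["m10"],m["m01"]])/m["m00"],m["m00"]
obs=[]
for n,c,uv in(("top",C["top"],(253,211)),("scene",C["scene"],(305,229)),("w1",w1,(364,195))):
    b=blob(c["frame"],c["frame"].max(2)<110,uv)
    M=cv2.moments(b.astype(np.uint8),True);ob=np.array([M["m10"],M["m01"]])/M["m00"];obs.append((c,ob))
    r=least_squares(lambda o:hullc(c,o)[0]-ob,[.51,.033],diff_step=1e-3).x
    print(n,"dome px",ob.round(1),M["m00"],hullc(c,r)[1].round(0),"->",r.round(4))
# plate/tab
s=sense();print(s["ee_pos"],s["gripper_width"])
# watch consistency in same cameras
for n,uv in(("top",(156,230)),("scene",(405,255))):
    c=C[n];b=blob(c["frame"],c["frame"].min(2)>140,uv);M=cv2.moments(b.astype(np.uint8),True);ob=(M["m10"]/M["m00"],M["m01"]/M["m00"])
    print(n,"watch",M["m00"],unproj(c,ob,.012).round(4))
```

```text
Traceback (most recent call last):
AttributeError: 'float' object has no attribute 'round'
```

```bash
cat > dome.py <<'E'
from h import *
from scipy.optimize import least_squares
def blob(m,uv):
    n,l,st,ce=cv2.connectedComponentsWithStats(m.astype(np.uint8)); i=l[int(uv[1]),int(uv[0])]
    if not i: raise SystemExit(f"no blob {uv}")
    return ce[i],st[i,4]
a=np.linspace(0,2*np.pi,40,endpoint=False);D=[]
for r in np.linspace(0,.018,10): D+=[[r*np.cos(t),r*np.sin(t),.026-.03+np.sqrt(.0009-r*r)] for t in a]
for z in (.008,.014,.020): D+=[[.018*np.cos(t),.018*np.sin(t),z] for t in a]
D=np.array(D)
def hullc(c,o):
    uv=np.array([proj(c,p+np.array([o[0],o[1],0])) for p in D]).astype(np.float32)
    m=cv2.moments(cv2.convexHull(uv)); return np.array([m["m10"],m["m01"]])/m["m00"],m["m00"]
def dome(c,uv,th=110):
    ob,A=blob(c["frame"].max(2)<th,uv)
    r=least_squares(lambda o:hullc(c,o)[0]-ob,[.51,.033],diff_step=1e-3).x
    return r.round(4),ob.round(1),A,int(hullc(c,r)[1])
E
python3 - <<'E'
from dome import *
import pickle
C=pickle.load(open("c0.pkl","rb"));w1=pickle.load(open("w1.pkl","rb"))
for n,c,uv in(("top",C["top"],(253,211)),("scene",C["scene"],(305,229)),("w1",w1,(364,195))): print(n,*dome(c,uv))
for n,uv in(("top",(156,230)),("scene",(405,255))):
    c=C[n];ob,A=blob(c["frame"].min(2)>140,uv);print(n,"watch",A,unproj(c,ob,.012).round(4))
E
```

```text
top [0.5084 0.0337] [252.6 210.5] 111 162
scene [0.5081 0.0329] [304.8 228.8] 135 171
w1 [0.5082 0.0329] [363.4 195.3] 568 729
top watch 228 [0.4674 0.285  0.012 ]
scene watch 207 [0.4678 0.284  0.012 ]
```

Three cameras agree on the dome at (0.508, 0.033). Moving above it.

{"name": "jog_arm", "arguments": {"commands": [{"jaw": -0.1, "xyz": [0, 0.02, 0.03], "spin": 0}, {"jaw": -0.1, "xyz": [0, 0.035, 0.054], "spin": 0}, {"jaw": -0.1, "xyz": [0, 0.038, 0.059], "spin": 0}, {"jaw": -0.1, "xyz": [0, 0.038, 0.059], "spin": 0}, {"jaw": -0.1, "xyz": [0, 0.038, 0.059], "spin": 0}]}}

```text
clock: 6.4
ee_pos: [0.4875, 0.1612, 0.1699]
tool_rot: [[0.001, 0.916, -0.402], [0.0, -0.402, -0.916], [-1.0, 0.001, -0.0]]
force: [0.0, -0.0, -1.6]
gripper_width: 0.0463
```

{"name": "jog_arm", "arguments": {"commands": [{"jaw": -0.1, "xyz": [0, 0.038, 0.059], "spin": 0}, {"jaw": -0.1, "xyz": [0, 0.038, 0.059], "spin": 0}, {"jaw": -0.1, "xyz": [0, 0.038, 0.059], "spin": 0}, {"jaw": -0.1, "xyz": [0, 0.038, 0.059], "spin": 0}, {"jaw": -0.1, "xyz": [0, 0.0256, 0.037], "spin": 0}]}}

```text
clock: 6.82
ee_pos: [0.5087, 0.0306, 0.1697]
tool_rot: [[-0.0, 0.915, -0.404], [-0.001, -0.404, -0.915], [-1.0, 0.001, 0.001]]
force: [0.1, -1.1, -0.2]
gripper_width: 0.0458
```

{"name": "jog_arm", "arguments": {"commands": [{"jaw": -0.1, "xyz": [0, 0, 0], "spin": 0}, {"jaw": -0.1, "xyz": [0, 0, 0], "spin": 0}]}}

```text
clock: 6.98
ee_pos: [0.5087, 0.0327, 0.1696]
tool_rot: [[0.0, 0.915, -0.405], [-0.0, -0.405, -0.915], [-1.0, 0.0, 0.0]]
force: [0.4, 0.3, -0.1]
gripper_width: 0.0457
```

Run:
```python
from dome import *
c=read_camera("wrist");s=sense();R=s["tool_rot"]
cv2.imwrite("pics/w4.png",cv2.resize(c["frame"],(800,600),interpolation=cv2.INTER_CUBIC))
print(s["ee_pos"],s["gripper_width"],np.degrees(np.arctan2(R[1,1],R[0,1])))
wc=s["ee_pos"]-np.array([0,0,.061]);print("expect dial px x1.43",proj(c,wc)*1.4286, "dome", proj(c,[.5082,.0332,.024])*1.4286)
import pickle;pickle.dump(c,open("w4.pkl","wb"))
```

```text
[0.50868298 0.03400491 0.16960513] 0.0460156647083066 -23.74040238355264
expect dial px x1.43 [403.34749058 392.86655802] dome [402.79671133 313.00660267]
```

View pics/w4.png

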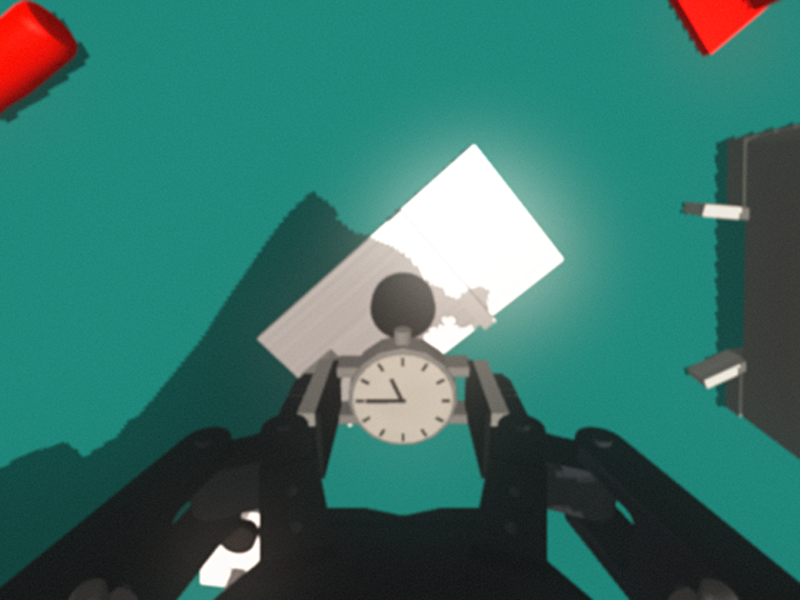

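The watch is held level with its dial at (403,395), within 1 mm of where I expected, and the dome is directly in line at x=403. Lowering.

{"name": "jog_arm", "arguments": {"commands": [{"jaw": -0.1, "xyz": [0.03, 0, 0], "spin": 0}, {"jaw": -0.1, "xyz": [0.04, 0, 0], "spin": 0}, {"jaw": -0.1, "xyz": [0.04, 0, 0], "spin": 0}, {"jaw": -0.1, "xyz": [0.03, 0, 0], "spin": 0}, {"jaw": -0.1, "xyz": [0.02, 0, 0], "spin": 0}]}}

```text
clock: 7.45
ee_pos: [0.5082, 0.0355, 0.1043]
tool_rot: [[-0.001, 0.917, -0.4], [0.001, -0.4, -0.917], [-1.0, -0.001, -0.0]]
force: [0.5, -0.0, -0.1]
gripper_width: 0.0462
```

{"name": "jog_arm", "arguments": {"commands": [{"jaw": -0.1, "xyz": [0.005, 0, 0], "spin": 0}, {"jaw": -0.1, "xyz": [0, 0, 0], "spin": 0}, {"jaw": -0.1, "xyz": [0, 0, 0], "spin": 0}]}}

```text
clock: 7.7
ee_pos: [0.5089, 0.0345, 0.1036]
tool_rot: [[0.001, 0.916, -0.401], [0.0, -0.401, -0.916], [-1.0, 0.0, -0.0]]
force: [0.2, -0.7, 0.3]
gripper_width: 0.046
```

Run:
```python
from dome import *
import pickle
s=sense();print(s["ee_pos"],s["force"])
c=pickle.load(open("w4.pkl","rb"))
k=lambda x,y,z:unproj(c,(x/1.42857,y/1.42857),z).round(4)
print("cheeks (top mid-line out,in):",k(702,210,.016),k(748,213,.016),k(706,384,.016),k(745,363,.016))
print("front bottom edge",k(741,415,0),k(747,140,0),k(741,415,.064),k(747,140,.064))
t=pickle.load(open("c0.pkl","rb"))["top"]
cv2.imwrite("pics/tt.png",cv2.resize(t["frame"][85:160,235:335],(800,600),interpolation=cv2.INTER_CUBIC))
```

```text
[0.50889902 0.03448985 0.10362264] [ 0.18842401 -0.66233675  0.33564596]
cheeks (top mid-line out,in): [0.6719 0.0199 0.016 ] [0.6935 0.0087 0.016 ] [ 0.6531 -0.0825  0.016 ] [ 0.6766 -0.0779  0.016 ]
front bottom edge [ 0.6774 -0.1277  0.    ] [0.7108 0.0408 0.    ] [ 0.6404 -0.0657  0.064 ] [0.6649 0.0578 0.064 ]
```

View pics/tt.png

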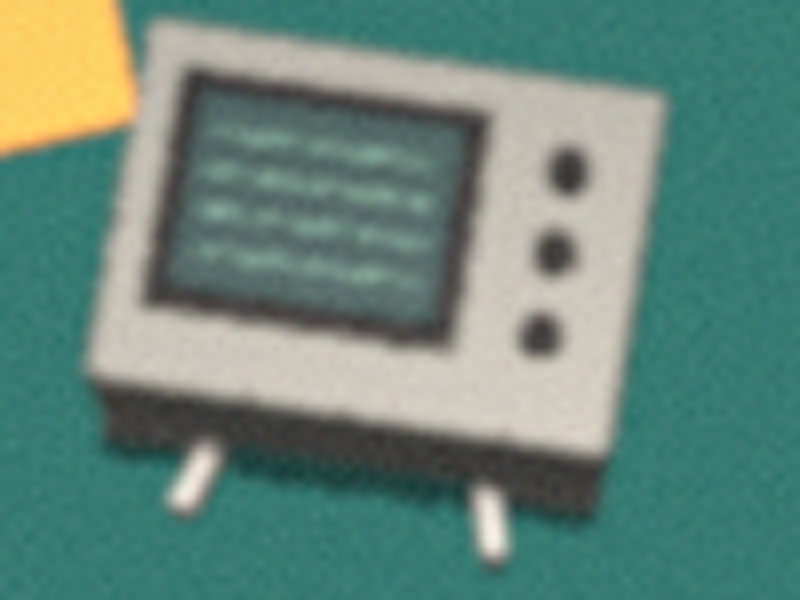

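The top view shows the cheeks: left from (210,445) to (183,510), right from (485,490) to (495,560).

{"name": "jog_arm", "arguments": {"commands": [{"jaw": -0.1, "xyz": [0.005, 0, 0], "spin": 0}, {"jaw": -0.1, "xyz": [0.0025, 0, 0], "spin": 0}, {"jaw": -0.1, "xyz": [0, 0, 0], "spin": 0}, {"jaw": -0.1, "xyz": [0, 0, 0], "spin": 0}]}}

```text
clock: 8.03
ee_pos: [0.5088, 0.0339, 0.1003]
tool_rot: [[0.0, 0.916, -0.402], [0.0, -0.402, -0.916], [-1.0, 0.0, -0.0]]
force: [0.1, -0.7, -0.4]
gripper_width: 0.0462
```

Run:
```python
from dome import *
import pickle
t=pickle.load(open("c0.pkl","rb"))["top"]
k=lambda x,y,z:unproj(t,(235+x/8-.4,85+y/8-.4),z)
Q=dict(FL=k(88,378,.064),FR=k(612,455,.064),BL=k(152,20,.064),BR=k(668,93,.064),cLo=k(183,508,.016),cLi=k(208,445,.016),cRo=k(495,560,.016),cRi=k(484,490,.016),bL=k(105,440,0),bR=k(597,518,0))
for n,v in Q.items():print(n,v.round(4))
print((Q["FL"]+Q["FR"])/2,(Q["cLi"]+Q["cRi"])/2,(Q["cLo"]+Q["cRo"])/2,(Q["bL"]+Q["bR"])/2)
for a,b in(("FR","FL"),("BR","BL"),("cRo","cLo"),("cRi","cLi"),("bR","bL")):
    v=Q[b]-Q[a];print(a,b,np.linalg.norm(v).round(4),np.degrees(np.arctan2(v[1],v[0]))-90)
```

```text
FL [0.7007 0.0428 0.064 ]
FR [ 0.6701 -0.1195  0.064 ]
BL [0.8173 0.0205 0.064 ]
BR [ 0.7868 -0.1416  0.064 ]
cLo [0.6718 0.0176 0.016 ]
cLi [0.6927 0.009  0.016 ]
cRo [ 0.6509 -0.0835  0.016 ]
cRi [ 0.6744 -0.0807  0.016 ]
bL [ 0.7006  0.0443 -0.    ]
bR [ 0.6682 -0.1181  0.    ]
[ 0.68538458 -0.0383167   0.064     ] [ 0.6835354  -0.03583785  0.016     ] [ 0.66132472 -0.03291396  0.016     ] [ 6.84416628e-01 -3.68590850e-02 -5.55111512e-17]
FR FL 0.1652 -10.66973160142389
BR BL 0.165 -10.651827775411334
cRo cLo 0.1032 -11.701937100920645
cRi cLi 0.0915 -11.551909421647395
bR bL 0.1656 -11.284875328628686
```

{"name": "jog_arm", "arguments": {"commands": [{"jaw": -0.1, "xyz": [0.002, 0, 0], "spin": 0}, {"jaw": -0.1, "xyz": [0, 0, 0], "spin": 0}, {"jaw": -0.1, "xyz": [0, 0, 0], "spin": 0}]}}

```text
clock: 8.28
ee_pos: [0.5088, 0.0339, 0.0994]
tool_rot: [[0.0, 0.916, -0.402], [0.0, -0.402, -0.916], [-1.0, 0.0, -0.0]]
force: [0.9, -0.4, 0.2]
gripper_width: 0.046
```

{"name": "jog_arm", "arguments": {"commands": [{"jaw": -0.1, "xyz": [0.0015, 0, 0], "spin": 0}, {"jaw": -0.1, "xyz": [0, 0, 0], "spin": 0}, {"jaw": -0.1, "xyz": [0, 0, 0], "spin": 0}]}}

```text
clock: 8.53
ee_pos: [0.5089, 0.0339, 0.0991]
tool_rot: [[0.001, 0.916, -0.402], [-0.0, -0.402, -0.916], [-1.0, 0.001, -0.0]]
force: [-1.2, 0.6, 6.6]
gripper_width: 0.0461
```

{"name": "jog_arm", "arguments": {"commands": [{"jaw": 0.08, "xyz": [-0.0005, 0, 0], "spin": 0}, {"jaw": 0.12, "xyz": [0, 0, 0], "spin": 0}, {"jaw": 0.17, "xyz": [0, 0, 0], "spin": 0}, {"jaw": 0.25, "xyz": [0, 0, 0], "spin": 0}, {"jaw": 0.35, "xyz": [0, 0, 0], "spin": 0}]}}

```text
clock: 8.95
ee_pos: [0.5086, 0.0339, 0.0988]
tool_rot: [[-0.0, 0.916, -0.402], [0.0, -0.402, -0.916], [-1.0, -0.0, 0.0]]
force: [0.6, 0.0, -0.9]
gripper_width: 0.057
```

{"name": "jog_arm", "arguments": {"commands": [{"jaw": 0.45, "xyz": [0, 0, 0], "spin": 0}, {"jaw": 0.5, "xyz": [0, 0, 0], "spin": 0}, {"jaw": 0.5, "xyz": [0, 0, 0], "spin": 0}, {"jaw": 0.5, "xyz": [0, 0, 0], "spin": 0}]}}

```text
clock: 9.28
ee_pos: [0.5087, 0.0339, 0.0989]
tool_rot: [[-0.0, 0.916, -0.402], [0.0, -0.402, -0.916], [-1.0, -0.0, -0.0]]
force: [0.2, -0.9, -0.1]
gripper_width: 0.0637
```

Run:
```python
from dome import *
c=read_camera("wrist");s=sense()
cv2.imwrite("pics/w5.png",cv2.resize(c["frame"][150:390,120:440],(800,600),interpolation=cv2.INTER_CUBIC))
print(s["ee_pos"],s["force"],s["gripper_width"])
```

```text
[0.50867748 0.03390964 0.09887815] [ 0.2869052  -0.28491474 -0.63118301] 0.06407191924476326
```

View pics/w5.png

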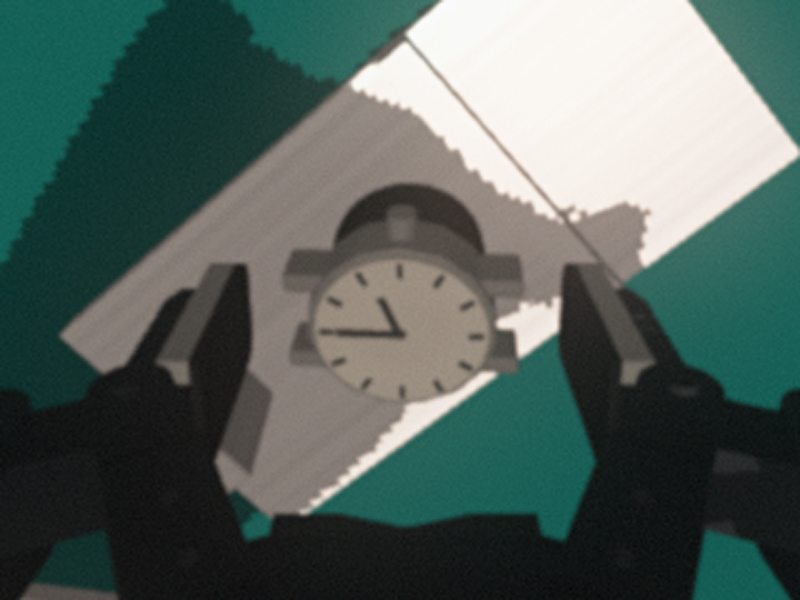

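The watch is on the dome, apparently leaning a few degrees away from the crown side. I'll retreat straight up, then measure the tilt numerically.

{"name": "jog_arm", "arguments": {"commands": [{"jaw": 0.6, "xyz": [-0.01, 0, 0], "spin": 0}, {"jaw": 0.6, "xyz": [-0.03, 0, 0], "spin": 0}, {"jaw": 0.6, "xyz": [-0.05, 0, 0], "spin": 0}, {"jaw": 0.6, "xyz": [-0.08, 0, 0], "spin": 0}, {"jaw": 0.6, "xyz": [-0.08, 0, 0], "spin": 0}]}}

```text
clock: 9.75
ee_pos: [0.508, 0.034, 0.1998]
tool_rot: [[-0.002, 0.916, -0.401], [0.0, -0.401, -0.916], [-1.0, -0.002, 0.001]]
force: [1.5, -0.0, 0.7]
gripper_width: 0.0685
```

```bash
cat > tilt.py <<'E'
from dome import *
def ell(c,uv,th):
    f=c["frame"];m=(f.min(2)>th).astype(np.uint8)
    return m
def dialfit(c,guess,verbose=True):
    """fit disc radius r with centre & tilt to dial contour in wrist img"""
    u=proj(c,guess);x,y=int(u[0]),int(u[1]);h=34
    f=cv2.cvtColor(c["frame"],cv2.COLOR_BGR2GRAY)
    return f[y-h:y+h,x-h:x+h],(x-h,y-h)
E
python3 - <<'E'
from dome import *
s=sense();print(s["ee_pos"])
import pickle
c=read_camera("wrist");pickle.dump(c,open("w6.pkl","wb"))
T=read_camera("top");S=read_camera("scene");pickle.dump((T,S),open("ts6.pkl","wb"))
u=proj(c,[.5085,.0335,.037]).astype(int);x,y=u
p=[cv2.resize(c["frame"][y-45:y+45,x-60:x+60],(800,600),interpolation=cv2.INTER_CUBIC)]
for C in(T,S):
    x,y=proj(C,[.5085,.0335,.037]).astype(int)
    p.append(cv2.resize(C["frame"][y-45:y+45,x-60:x+60],(400,300),interpolation=cv2.INTER_CUBIC))
    print(x,y)
p[0]=cv2.resize(p[0],(400,300))
im=np.vstack([np.hstack(p[:2]),np.hstack([p[2],np.zeros_like(p[2])])])
cv2.imwrite("pics/w6.png",im)
E
```

```text
[0.50797719 0.03398059 0.19976657]
251 209
305 224
```

View pics/w6.png

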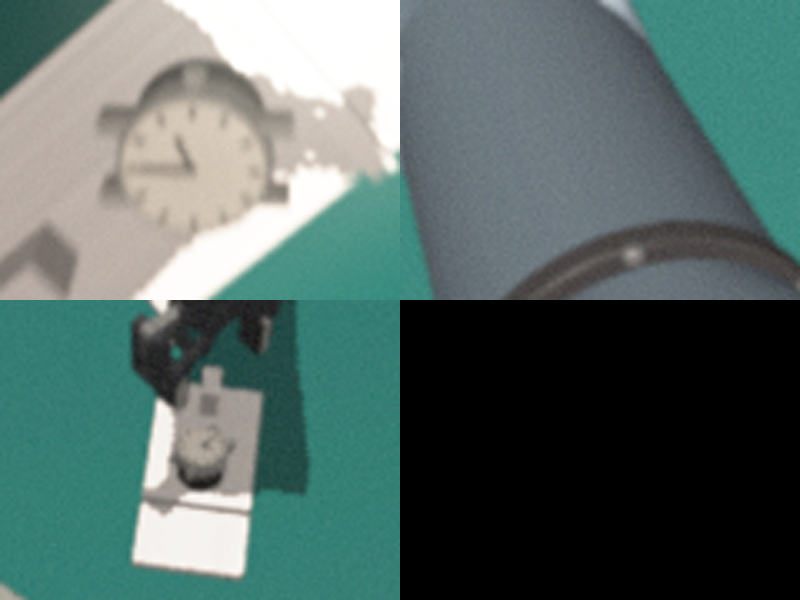

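The watch rests on the dome, dial up, with a steady lean of about 9° (two views agree), well inside 0.4 rad. Now to the tab, computed at (0.4475, 0.0138) with carriage yaw 17.7°.

{"name": "jog_arm", "arguments": {"commands": [{"jaw": -0.06, "xyz": [0, -0.0394, 0.0357], "spin": 0}, {"jaw": -0.06, "xyz": [0, -0.0394, 0.0357], "spin": 0}, {"jaw": -0.06, "xyz": [0, -0.0394, 0.0357], "spin": 0}, {"jaw": -0.06, "xyz": [0, 0, 0], "spin": 0.0193}, {"jaw": -0.06, "xyz": [0, 0, 0], "spin": 0.0193}]}}

```text
clock: 10.32
ee_pos: [0.4465, 0.0128, 0.1983]
tool_rot: [[-0.002, 0.789, -0.615], [-0.001, -0.615, -0.789], [-1.0, -0.001, 0.002]]
force: [0.9, 0.3, 0.4]
gripper_width: 0.0403
```

{"name": "jog_arm", "arguments": {"commands": [{"jaw": -0.06, "xyz": [0, 0, 0], "spin": 0.0193}, {"jaw": -0.06, "xyz": [0, 0, 0], "spin": 0.0193}, {"jaw": -0.06, "xyz": [0, 0, 0], "spin": 0.0193}, {"jaw": -0.06, "xyz": [0, 0, 0], "spin": 0.0193}, {"jaw": -0.06, "xyz": [0, 0, 0], "spin": 0.0193}]}}

```text
clock: 10.73
ee_pos: [0.4477, 0.0136, 0.1983]
tool_rot: [[-0.001, 0.298, -0.955], [-0.0, -0.955, -0.298], [-1.0, -0.0, 0.001]]
force: [0.1, 0.3, -0.0]
gripper_width: 0.0403
```

{"name": "jog_arm", "arguments": {"commands": [{"jaw": -0.06, "xyz": [0, 0, 0], "spin": 0}, {"jaw": -0.06, "xyz": [0, 0, 0], "spin": 0}]}}

```text
clock: 10.9
ee_pos: [0.4478, 0.0138, 0.1985]
tool_rot: [[-0.001, 0.307, -0.952], [-0.0, -0.952, -0.307], [-1.0, 0.0, 0.001]]
force: [0.4, 0.8, -0.1]
gripper_width: 0.0401
```

Run:
```python
from dome import *
import pickle
s=sense();R=s["tool_rot"];print(s["ee_pos"],np.degrees(np.arctan2(R[1,1],R[0,1])),s["gripper_width"])
c=read_camera("wrist");pickle.dump(c,open("w7.pkl","wb"))
im=c["frame"].copy()
a=np.radians(17.7);ex=np.array([np.cos(a),np.sin(a),0]);ey=np.array([-ex[1],ex[0],0]);o=np.array([.5082,.0332,0])
def L(pts):
    q=np.array([proj(c,o+p[0]*ex+p[1]*ey+np.array([0,0,p[2]])) for p in pts]);cv2.polylines(im,[np.round(q*16).astype(np.int32)],True,(255,0,255),1,shift=4)
L([(.084,.04,.008),(.084,-.04,.008),(-.08,-.04,.008),(-.08,.04,.008)])
L([(-.051,.007,.038),(-.051,-.007,.038),(-.077,-.007,.038),(-.077,.007,.038)])
# tester model: mouth corners & housing front bottom/top, top-front edge
b=np.radians(-10.9);fx=np.array([np.cos(b),np.sin(b),0]);fy=np.array([-fx[1],fx[0],0]);m=np.array([.6845,-.0365,0])
for z in(.0,.064):
    q=np.array([proj(c,m+y*fy+np.array([0,0,z])) for y in(-.083,.083)]);cv2.polylines(im,[np.round(q*16).astype(np.int32)],False,(0,0,255),1,shift=4)
cv2.imwrite("pics/w7.png",cv2.resize(im,(800,600),interpolation=cv2.INTER_CUBIC))
```

```text
[0.44780189 0.01379049 0.19845006] -72.0976793274486 0.04014027574404327
```

View pics/w7.png

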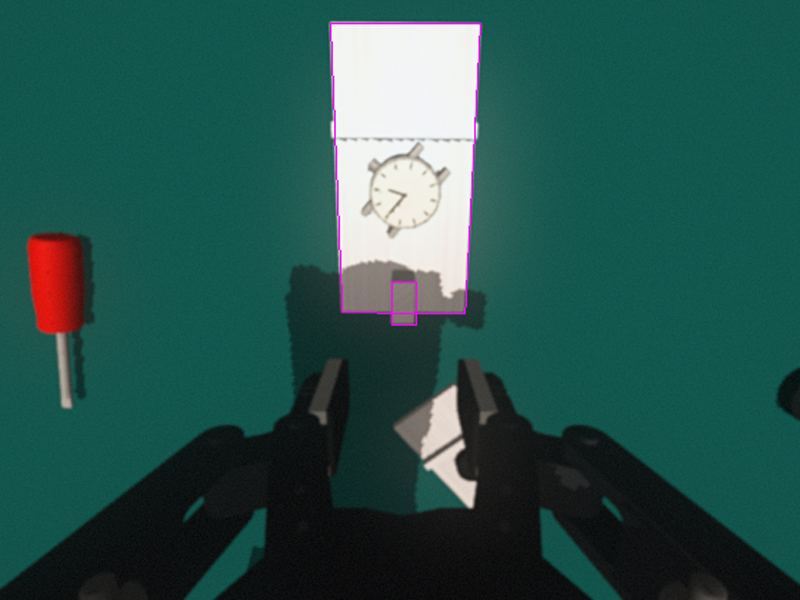

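The overlay matches the carriage and tab outlines to within a pixel or so. Descending onto the tab.

{"name": "jog_arm", "arguments": {"commands": [{"jaw": -0.06, "xyz": [0.04, 0, 0], "spin": 0}, {"jaw": -0.06, "xyz": [0.06, 0, 0], "spin": 0}, {"jaw": -0.06, "xyz": [0.06, 0, 0], "spin": 0}, {"jaw": -0.06, "xyz": [0.06, 0, 0], "spin": 0}, {"jaw": -0.06, "xyz": [0.03, 0, 0], "spin": 0}]}}

```text
clock: 11.37
ee_pos: [0.4473, 0.0137, 0.0967]
tool_rot: [[-0.002, 0.307, -0.952], [0.0, -0.952, -0.307], [-1.0, -0.001, 0.002]]
force: [-0.0, -0.0, 0.4]
gripper_width: 0.0403
```

{"name": "jog_arm", "arguments": {"commands": [{"jaw": -0.06, "xyz": [0.026, 0, 0], "spin": 0}, {"jaw": -0.06, "xyz": [0, 0, 0], "spin": 0}, {"jaw": -0.3, "xyz": [0, 0, 0], "spin": 0}, {"jaw": -0.45, "xyz": [0, 0, 0], "spin": 0}, {"jaw": -0.5, "xyz": [0, 0, 0], "spin": 0}], "force": 20}}

```text
clock: 11.78
ee_pos: [0.4485, 0.0136, 0.0892]
tool_rot: [[0.001, 0.304, -0.953], [0.0, -0.953, -0.304], [-1.0, 0.0, -0.001]]
force: [0.4, 0.6, 1.2]
gripper_width: 0.0215
```

{"name": "jog_arm", "arguments": {"commands": [{"jaw": -0.55, "xyz": [0, 0, 0], "spin": 0}, {"jaw": -0.6, "xyz": [0, 0, 0], "spin": 0}, {"jaw": -0.64, "xyz": [0, 0, 0], "spin": 0}, {"jaw": -0.67, "xyz": [0, 0, 0], "spin": 0}, {"jaw": -0.7, "xyz": [0, 0, 0], "spin": 0}]}}

```text
clock: 12.2
ee_pos: [0.4483, 0.0138, 0.0888]
tool_rot: [[0.001, 0.304, -0.953], [0.0, -0.953, -0.304], [-1.0, -0.0, -0.001]]
force: [-0.6, 1.0, 5.9]
gripper_width: 0.0135
```

{"name": "jog_arm", "arguments": {"commands": [{"jaw": -0.75, "xyz": [0, 0, 0], "spin": 0}, {"jaw": -0.8, "xyz": [0, 0, 0], "spin": 0}, {"jaw": -0.9, "xyz": [0, 0, 0], "spin": 0}, {"jaw": -0.9, "xyz": [0, 0, 0], "spin": 0}], "force": 30}}

```text
clock: 12.53
ee_pos: [0.4483, 0.0138, 0.0889]
tool_rot: [[0.001, 0.303, -0.953], [0.0, -0.953, -0.303], [-1.0, 0.0, -0.001]]
force: [-0.8, 0.5, 7.0]
gripper_width: 0.0137
```

Run:
```python
from dome import *
import pickle
s=sense();R=s["tool_rot"];print(s["clock"],s["ee_pos"],np.degrees(np.arctan2(R[1,1],R[0,1])),s["gripper_width"],s["force"])
c=read_camera("wrist")
f=c["frame"];g=cv2.cvtColor(f,cv2.COLOR_BGR2GRAY)
# where is the dial? dark hands/rim: report Hough circle near expected
e=proj(c,[.5075,.031,.038]);print("expect",e)
x,y=e.astype(int);cr=g[max(0,y-70):y+70,x-80:x+80]
print(cv2.HoughCircles(cv2.GaussianBlur(cr,(3,3),0),cv2.HOUGH_GRADIENT,2,50,param1=60,param2=20,minRadius=20,maxRadius=50),(x-80,max(0,y-70)))
cv2.imwrite("pics/w8.png",f)
```

```text
12.5333 [0.44827958 0.01380748 0.08886015] -72.33619854195992 0.01369798431220089 [-0.77799426  0.51026881  6.98453445]
expect [287.65906327 153.32588057]
[[[ 79.   69.   46.6]
  [ 29.   53.   48.8]
  [125.   13.   33.4]
  [101.  119.   48.8]
  [ 59.    5.   31.2]
  [ 29.  123.   29. ]
  [147.   71.   33.4]]] (np.int64(207), np.int64(83))
```

The tab is gripped (13.7 mm). Next I'll rotate the carriage gently in place to the tester's yaw (28.6°).

{"name": "jog_arm", "arguments": {"commands": [{"jaw": -0.9, "xyz": [-0.0005, 0, 0], "spin": 0}, {"jaw": -0.9, "xyz": [0, 0, 0], "spin": 0}, {"jaw": -0.9, "xyz": [0, 0, 0], "spin": 0.0019}, {"jaw": -0.9, "xyz": [0, 0, 0], "spin": 0.0025}, {"jaw": -0.9, "xyz": [0, 0, 0], "spin": 0.005}], "force": 50}}

```text
clock: 13.0
ee_pos: [0.4484, 0.0142, 0.0889]
tool_rot: [[0.001, 0.247, -0.969], [0.001, -0.969, -0.247], [-1.0, -0.0, -0.001]]
force: [-0.6, 2.5, 4.9]
gripper_width: 0.0129
```

{"name": "jog_arm", "arguments": {"commands": [{"jaw": -0.9, "xyz": [0, 0, 0], "spin": 0.005}, {"jaw": -0.9, "xyz": [0, 0, 0], "spin": 0.005}, {"jaw": -0.9, "xyz": [0, 0, 0], "spin": 0.005}, {"jaw": -0.9, "xyz": [0, 0, 0], "spin": 0.005}, {"jaw": -0.9, "xyz": [0, 0, 0], "spin": 0.005}]}}

```text
clock: 13.42
ee_pos: [0.4486, 0.0143, 0.0889]
tool_rot: [[0.001, 0.092, -0.996], [0.001, -0.996, -0.092], [-1.0, -0.001, -0.001]]
force: [0.4, 2.6, 4.6]
gripper_width: 0.0132
```

Run:
```python
from dome import *
import pickle
s=sense();R=s["tool_rot"];print(s["clock"],s["ee_pos"],np.degrees(np.arctan2(R[1,1],R[0,1])),s["force"],s["torque"])
c=read_camera("wrist");f0=cv2.imread("pics/w8.png")
# watch + carriage are fixed in camera if rigid: register region of dial
e=(288,153);t=f0[103:203,228:348];r=cv2.matchTemplate(c["frame"],t,cv2.TM_CCOEFF_NORMED);print(cv2.minMaxLoc(r)[1::2],"ref (228,103)")
```

```text
13.4167 [0.4485504  0.01430119 0.08892959] -84.73623121367692 [0.38889605 2.64594087 4.62420717] [0.47621402 0.06208079 0.24953589]
(0.9705296158790588, (227, 103)) ref (228,103)
```

The watch and carriage are rigid in the camera view (within 1 px). Finishing the turn.

{"name": "jog_arm", "arguments": {"commands": [{"jaw": -0.9, "xyz": [0, 0, 0], "spin": 0.005}, {"jaw": -0.9, "xyz": [0, 0, 0], "spin": 0.005}, {"jaw": -0.9, "xyz": [0, 0, 0], "spin": 0.005}, {"jaw": -0.9, "xyz": [0, 0, 0], "spin": 0.005}, {"jaw": -0.9, "xyz": [0, 0, 0], "spin": 0.005}]}}

```text
clock: 13.88
ee_pos: [0.4487, 0.0142, 0.0889]
tool_rot: [[0.001, -0.066, -0.998], [0.001, -0.998, 0.066], [-1.0, -0.001, -0.001]]
force: [0.3, 2.4, 4.5]
gripper_width: 0.013
```

{"name": "jog_arm", "arguments": {"commands": [{"jaw": -0.9, "xyz": [0, 0, 0], "spin": 0.005}, {"jaw": -0.9, "xyz": [0, 0, 0], "spin": 0.005}, {"jaw": -0.9, "xyz": [0, 0, 0], "spin": 0.005}, {"jaw": -0.9, "xyz": [0, 0, 0], "spin": 0.003}, {"jaw": -0.9, "xyz": [0, 0, 0], "spin": 0.002}]}}

```text
clock: 14.3
ee_pos: [0.4487, 0.0141, 0.0889]
tool_rot: [[0.001, -0.19, -0.982], [0.0, -0.982, 0.19], [-1.0, -0.001, -0.001]]
force: [0.9, 2.5, 5.5]
gripper_width: 0.0127
```

```bash
cat > pose.py <<'E'
from dome import *
import pickle
def rep(tag,save=True):
    s=sense();R=s["tool_rot"];c=read_camera("wrist");S=read_camera("scene");T=read_camera("top")
    pickle.dump((c,S,T),open(f"{tag}.pkl","wb"));cv2.imwrite(f"pics/{tag}.png",c["frame"])
    a=np.degrees(np.arctan2(R[1,1],R[0,1]));yaw=a+90
    ex=np.array([np.cos(np.radians(yaw)),np.sin(np.radians(yaw))]);o=s["ee_pos"][:2]+.063*ex
    b=np.radians(-10.9);fx=np.array([np.cos(b),np.sin(b)]);fy=np.array([-fx[1],fx[0]]);d=o-np.array([.6845,-.0365])
    print(round(s["clock"],2),s["ee_pos"].round(4),"yaw",yaw.round(2),"origin in tester",(d@fx).round(4),(d@fy).round(4),"F",s["force"].round(1))
    f0=cv2.imread("pics/w8.png");r=cv2.matchTemplate(c["frame"],f0[103:203,228:348],cv2.TM_CCOEFF_NORMED);print(cv2.minMaxLoc(r)[1::2])
E
python3 - <<'E'
from pose import *
rep("p1")
c=pickle.load(open("p1.pkl","rb"))[0];f=c["frame"]
b=np.radians(-10.9);fx=np.array([np.cos(b),np.sin(b),0]);fy=np.array([-fx[1],fx[0],0]);m=np.array([.6845,-.0365,0])
for y in(-.083,-.042,.042,.083): print(y,proj(c,m+y*fy), proj(c,m-.023*fx+y*fy))
E
```

```text
14.3 [0.4487 0.0141 0.0889] yaw -10.96 origin in tester -0.1781 0.0051 F [0.9 2.5 5.5]
(0.9552618861198425, (228, 103))
-0.083 [ 541.26010888 -391.90233404] [ 524.56851836 -293.28637001]
-0.042 [ 421.09393889 -391.69143428] [ 412.12577294 -293.13390233]
0.042 [ 175.26458659 -391.25998714] [ 182.07468368 -292.82196265]
0.083 [  55.454134   -391.04971169] [  69.94345978 -292.66991738]
```

{"name": "jog_arm", "arguments": {"commands": [{"jaw": -0.9, "xyz": [0, 0.0026, -0.005], "spin": 0}, {"jaw": -0.9, "xyz": [0, 0.0026, -0.01], "spin": 0}, {"jaw": -0.9, "xyz": [0, 0.0026, -0.0125], "spin": 0}, {"jaw": -0.9, "xyz": [0, 0.0026, -0.0125], "spin": 0}, {"jaw": -0.9, "xyz": [0, 0.0026, -0.0125], "spin": 0}]}}

```text
clock: 14.87
ee_pos: [0.464, 0.0056, 0.0889]
tool_rot: [[-0.008, -0.188, -0.982], [0.001, -0.982, 0.188], [-1.0, 0.001, 0.008]]
force: [-15.4, 6.8, 23.5]
gripper_width: 0.0126
```

{"name": "jog_arm", "arguments": {"commands": [{"jaw": -0.9, "xyz": [0, 0, -0.0125], "spin": 0}, {"jaw": -0.9, "xyz": [0, 0, -0.0125], "spin": 0}, {"jaw": -0.9, "xyz": [0, 0, -0.0125], "spin": 0}, {"jaw": -0.9, "xyz": [0, 0, -0.01], "spin": 0}, {"jaw": -0.9, "xyz": [0, 0, -0.005], "spin": 0}]}}

```text
clock: 15.28
ee_pos: [0.4844, 0.0008, 0.0889]
tool_rot: [[-0.008, -0.19, -0.982], [-0.0, -0.982, 0.19], [-1.0, 0.002, 0.008]]
force: [-18.2, 4.2, 26.7]
gripper_width: 0.0131
```

Run:
```python
from pose import *
rep("p2")
c,S,T=pickle.load(open("p2.pkl","rb"))
# where plate corners should be (tongue tip) vs image: check top camera visibility: print brightness at predicted tongue corners
s=sense();b=np.radians(-10.9);fx=np.array([np.cos(b),np.sin(b),0]);fy=np.array([-fx[1],fx[0],0])
m=np.array([.6845,-.0365,0])
# wrist: tongue front edge columns at row for x=60..80mm : plate edges lateral in image
o=np.r_[s["ee_pos"][:2],0]+.063*fx
f=c["frame"].astype(int).min(2)
for xx in(.045,.060):
    L=proj(c,o+xx*fx+.04*fy+[0,0,.008]);Rr=proj(c,o+xx*fx-.04*fy+[0,0,.008]);r=int(round(L[1]))
    if 0<=r<420:
        row=f[r];on=np.where(row>110)[0];print(xx,"row",r,"pred",L[0].round(1),Rr[0].round(1),"seen",on.min(),on.max())
```

```text
15.28 [0.4844 0.0008 0.0889] yaw -10.92 origin in tester -0.1406 -0.0013 F [-18.2   4.2  26.7]
(0.9675788283348083, (228, 103))
0.045 row 38 pred 192.9 371.7 seen 192 371
```

{"name": "jog_arm", "arguments": {"commands": [{"jaw": -0.9, "xyz": [-0.0012, -0.001, 0], "spin": 0}, {"jaw": -0.9, "xyz": [0, -0.001, -0.003], "spin": 0}, {"jaw": -0.9, "xyz": [0, -0.001, -0.006], "spin": 0}, {"jaw": -0.9, "xyz": [0, 0, -0.008], "spin": 0}, {"jaw": -0.9, "xyz": [0, 0, -0.008], "spin": 0}]}}

```text
clock: 15.85
ee_pos: [0.4987, -0.0002, 0.089]
tool_rot: [[-0.0, -0.189, -0.982], [-0.0, -0.982, 0.189], [-1.0, 0.0, 0.0]]
force: [-1.0, -0.6, -1.6]
gripper_width: 0.0129
```

```bash
python3 -c "
from pose import *
rep('p3')"
```

```text
15.85 [ 4.987e-01 -2.000e-04  8.900e-02] yaw -10.92 origin in tester -0.1263 0.0005 F [-1.  -0.6 -1.6]
(0.9751712083816528, (228, 103))
```

{"name": "jog_arm", "arguments": {"commands": [{"jaw": -0.9, "xyz": [0, 0, -0.008], "spin": 0}, {"jaw": -0.9, "xyz": [0, 0, -0.008], "spin": 0}, {"jaw": -0.9, "xyz": [0, 0, -0.008], "spin": 0}, {"jaw": -0.9, "xyz": [0, 0, -0.008], "spin": 0}, {"jaw": -0.9, "xyz": [0, 0, -0.008], "spin": 0}]}}

```text
clock: 16.42
ee_pos: [0.5145, -0.0032, 0.0891]
tool_rot: [[-0.0, -0.189, -0.982], [0.0, -0.982, 0.189], [-1.0, -0.0, 0.0]]
force: [-1.6, -0.7, -1.8]
gripper_width: 0.013
```

{"name": "jog_arm", "arguments": {"commands": [{"jaw": -0.9, "xyz": [0, 0, -0.008], "spin": 0}, {"jaw": -0.9, "xyz": [0, 0, -0.008], "spin": 0}, {"jaw": -0.9, "xyz": [0, 0, -0.008], "spin": 0}, {"jaw": -0.9, "xyz": [0, 0, -0.008], "spin": 0}]}}

```text
clock: 16.75
ee_pos: [0.5271, -0.0056, 0.0892]
tool_rot: [[-0.0, -0.189, -0.982], [0.0, -0.982, 0.189], [-1.0, -0.0, 0.0]]
force: [0.0, 0.3, -2.2]
gripper_width: 0.0129
```

```bash
python3 -c "
from pose import *
rep('p4')
c=pickle.load(open('p4.pkl','rb'))[0];print(proj(c,[.6845,-.0365,.016]))"
```

```text
16.75 [ 0.5271 -0.0056  0.0892] yaw -10.92 origin in tester -0.0974 0.0005 F [ 0.   0.3 -2.2]
(0.9786103367805481, (228, 103))
[ 284.44813534 -122.69713935]
```

{"name": "jog_arm", "arguments": {"commands": [{"jaw": -0.9, "xyz": [0.0004, 0, -0.006], "spin": 0}, {"jaw": -0.9, "xyz": [0, 0, -0.008], "spin": 0}, {"jaw": -0.9, "xyz": [0, 0, -0.008], "spin": 0}, {"jaw": -0.9, "xyz": [0, 0, -0.008], "spin": 0}, {"jaw": -0.9, "xyz": [0, 0, -0.006], "spin": 0}]}}

```text
clock: 17.32
ee_pos: [0.5414, -0.0084, 0.089]
tool_rot: [[0.0, -0.189, -0.982], [0.0, -0.982, 0.189], [-1.0, -0.0, -0.0]]
force: [-2.0, 0.4, -1.4]
gripper_width: 0.0127
```

```bash
python3 -c "
from pose import *
rep('p5')
c=pickle.load(open('p5.pkl','rb'))[0];print(proj(c,[.6845,-.0365,.016]))"
```

```text
17.32 [ 0.5414 -0.0084  0.089 ] yaw -10.92 origin in tester -0.0828 0.0006 F [-2.   0.4 -1.4]
(0.9782202243804932, (228, 103))
[284.3497826  -74.05869405]
```

{"name": "jog_arm", "arguments": {"commands": [{"jaw": -0.9, "xyz": [0, 0, -0.006], "spin": 0}, {"jaw": -0.9, "xyz": [0, 0, -0.007], "spin": 0}, {"jaw": -0.9, "xyz": [0, 0, -0.007], "spin": 0}, {"jaw": -0.9, "xyz": [0, 0, -0.007], "spin": 0}, {"jaw": -0.9, "xyz": [0, 0, -0.007], "spin": 0}]}}

```text
clock: 17.88
ee_pos: [0.5546, -0.0109, 0.089]
tool_rot: [[-0.0, -0.189, -0.982], [0.0, -0.982, 0.189], [-1.0, -0.0, 0.0]]
force: [-2.1, 0.5, -0.8]
gripper_width: 0.0127
```

```bash
python3 -c "
from pose import *
rep('p6')
c=pickle.load(open('p6.pkl','rb'))[0];print(proj(c,[.6845,-.0365,.016]))"
```

```text
17.88 [ 0.5546 -0.0109  0.089 ] yaw -10.92 origin in tester -0.0694 0.0005 F [-2.1  0.5 -0.8]
(0.9671618938446045, (228, 103))
[284.1807614  -32.86638749]
```

The tongue is inside the slot with no side force. Continuing.

{"name": "jog_arm", "arguments": {"commands": [{"jaw": -0.9, "xyz": [0, 0, -0.007], "spin": 0}, {"jaw": -0.9, "xyz": [0, 0, -0.008], "spin": 0}, {"jaw": -0.9, "xyz": [0, 0, -0.008], "spin": 0}, {"jaw": -0.9, "xyz": [0, 0, -0.008], "spin": 0}, {"jaw": -0.9, "xyz": [0, 0, -0.008], "spin": 0}]}}

```text
clock: 18.45
ee_pos: [0.5698, -0.0139, 0.089]
tool_rot: [[-0.0, -0.189, -0.982], [0.0, -0.982, 0.189], [-1.0, 0.0, 0.0]]
force: [-3.3, 0.3, -0.0]
gripper_width: 0.0125
```

{"name": "jog_arm", "arguments": {"commands": [{"jaw": -0.9, "xyz": [0, 0, -0.008], "spin": 0}, {"jaw": -0.9, "xyz": [0, 0, -0.008], "spin": 0}, {"jaw": -0.9, "xyz": [0, 0, -0.008], "spin": 0}, {"jaw": -0.9, "xyz": [0, 0, -0.006], "spin": 0}, {"jaw": -0.9, "xyz": [0, 0, -0.004], "spin": 0}]}}

```text
clock: 18.87
ee_pos: [0.5832, -0.0165, 0.089]
tool_rot: [[0.0, -0.189, -0.982], [0.0, -0.982, 0.189], [-1.0, -0.0, -0.0]]
force: [-3.2, -0.2, 2.2]
gripper_width: 0.013
```

```bash
python3 -c "
from pose import *
rep('p7')
c=pickle.load(open('p7.pkl','rb'))[0];print(proj(c,[.6845,-.0365,.016]))
f=c['frame'].astype(int).mean(2)
for x in (210,240,350): print(x,f[:90:3,x].astype(int))"
```

```text
18.87 [ 0.5832 -0.0165  0.089 ] yaw -10.92 origin in tester -0.0402 0.0005 F [-3.2 -0.2  2.2]
(0.9742643237113953, (228, 103))
[283.88116637  48.57812228]
210 [ 84 103  89  64  38  38  35  41  38  40  35  37  36  37  41  43 128 138
 138 136 139 174 245 244 244 243 244 245 213 172]
240 [113 105  90  70  41  39  38  39  35  40  41  39  39  41  42  44 126 136
 136 136 137 242 245 246 245 246 246 246 235 126]
350 [116 104  94  72  41  38  41  38  38  39  41  39  42  43  49  44 113 133
 130 130 130 238 244 244 244 244 243 244 232 118]
```

{"name": "jog_arm", "arguments": {"commands": [{"jaw": -0.9, "xyz": [0, 0, -0.003], "spin": 0}, {"jaw": -0.9, "xyz": [0, 0, -0.003], "spin": 0}, {"jaw": -0.9, "xyz": [0, 0, -0.003], "spin": 0}, {"jaw": -0.9, "xyz": [0, 0, -0.002], "spin": 0}, {"jaw": -0.9, "xyz": [0, 0, 0], "spin": 0}]}}

```text
clock: 19.43
ee_pos: [0.5875, -0.0173, 0.089]
tool_rot: [[0.0, -0.189, -0.982], [-0.0, -0.982, 0.189], [-1.0, -0.0, -0.0]]
force: [-1.0, 1.0, -1.5]
gripper_width: 0.0132
```

{"name": "jog_arm", "arguments": {"commands": [{"jaw": -0.9, "xyz": [0, 0, -0.002], "spin": 0}, {"jaw": -0.9, "xyz": [0, 0, -0.002], "spin": 0}, {"jaw": -0.9, "xyz": [0, 0, 0], "spin": 0}]}}

```text
clock: 19.68
ee_pos: [0.589, -0.0176, 0.089]
tool_rot: [[0.0, -0.189, -0.982], [0.0, -0.982, 0.189], [-1.0, -0.0, -0.0]]
force: [-1.8, 0.0, -0.8]
gripper_width: 0.0133
```

{"name": "jog_arm", "arguments": {"commands": [{"jaw": -0.9, "xyz": [0, 0, -0.002], "spin": 0}, {"jaw": -0.9, "xyz": [0, 0, -0.001], "spin": 0}, {"jaw": -0.9, "xyz": [0, 0, 0], "spin": 0}]}}

```text
clock: 19.93
ee_pos: [0.5901, -0.0178, 0.089]
tool_rot: [[0.0, -0.189, -0.982], [0.0, -0.982, 0.189], [-1.0, -0.0, -0.0]]
force: [-2.2, 0.8, -0.9]
gripper_width: 0.0129
```

```bash
python3 -c "
from pose import *
rep('p8')
c=pickle.load(open('p8.pkl','rb'))[0]
f=c['frame'].astype(int).mean(2)
for x in (240,350): print(x,f[30:76:1,x].astype(int))"
```

```text
19.93 [ 0.5901 -0.0178  0.089 ] yaw -10.92 origin in tester -0.0332 0.0005 F [-2.2  0.8 -0.9]
(0.9742723107337952, (228, 103))
240 [114 111 107 105 101  95  85  74  67  55  46  45  40  43  39  41  42  43
  43  45  42  44  44  43  42  48  43  43  46  46  48  46  42  52  79 120
 143 143 145 142 139 138 144 183 237 246]
350 [119 111 104 109 102  98  93  79  71  57  46  43  42  44  44  42  44  46
  45  44  44  45  45  43  43  46  45  46  48  47  47  47  44  52  81 117
 136 138 136 137 136 135 136 136 166 219]
```

Run:
```python
from pose import *
import json
for t,e in(("p7",[.5832,-.0165]),("p8",[.5901,-.0178])):
    c=pickle.load(open(t+".pkl","rb"))[0]
    b=np.radians(-10.92);fx=np.array([np.cos(b),np.sin(b),0]);fy=np.array([-fx[1],fx[0],0]);o=np.r_[e,0]+.063*fx;m=np.array([.6845,-.0365,0])
    for n,x,z in(("ridge back top",.026,.018),("ridge front top",.034,.018),("ridge base",.034,.008),("ridge2 front",.042,.018),("tongue20",.054,.008)): print(t,n,proj(c,o+x*fx+[0,0,z]).round(1))
    for z in(.0115,.018,.064): print(t,"housing",z,proj(c,m+[0,0,z]).round(1))
    f=c["frame"].astype(int).mean(2);print(f[40:120:2,240].astype(int))
```

```text
p7 ridge back top [282.8  83.9]
p7 ridge front top [282.8  63.8]
p7 ridge base [282.8  67.2]
p7 ridge2 front [282.9  43. ]
p7 tongue20 [282.9  17.7]
p7 housing 0.0115 [283.8  50.7]
p7 housing 0.018 [283.9  47.6]
p7 housing 0.064 [285.   12.5]
[ 45  42  44  64 126 133 135 136 133 135 137 220 245 245 246 245 245 246
 245 246 246 246 235 124 140 208 244 244 245 245 245 244 245 244 244 241
 220 188 203 200]
p8 ridge back top [282.8  83.8]
p8 ridge front top [282.8  63.8]
p8 ridge base [282.8  67.2]
p8 ridge2 front [282.9  43. ]
p8 tongue20 [282.9  17.7]
p8 housing 0.0115 [283.8  67.9]
p8 housing 0.018 [283.9  65.7]
p8 housing 0.064 [285.  41.]
[ 46  40  39  42  43  42  44  42  43  46  48  42  79 143 145 139 144 237
 247 246 247 247 235 122 192 245 245 245 244 245 245 245 244 245 245 243
 223 190 204 204]
```

{"name": "jog_arm", "arguments": {"commands": [{"jaw": -0.9, "xyz": [0, 0, -0.002], "spin": 0}, {"jaw": -0.9, "xyz": [0, 0, -0.001], "spin": 0}, {"jaw": -0.9, "xyz": [0, 0, 0], "spin": 0}]}}

```text
clock: 20.33
ee_pos: [0.5904, -0.0178, 0.089]
tool_rot: [[-0.002, -0.189, -0.982], [0.0, -0.982, 0.189], [-1.0, 0.0, 0.002]]
force: [-4.8, 1.3, 3.0]
gripper_width: 0.0128
```

```bash
python3 -c "
from pose import *
rep('p9')
c=pickle.load(open('p9.pkl','rb'))[0]
f=c['frame'].astype(int).mean(2)
for x in (240,350): print(x,f[56:92:1,x].astype(int))"
```

```text
20.33 [ 0.5904 -0.0178  0.089 ] yaw -10.91 origin in tester -0.0329 0.0006 F [-4.8  1.3  3. ]
(0.9622176885604858, (228, 103))
240 [ 43  46  45  47  46  50  48  58  89 125 139 140 145 142 142 141 145 181
 235 247 247 247 246 247 247 246 248 246 220 150 111 130 180 235 245 245]
350 [ 44  45  45  46  46  48  48  53  78 116 134 135 134 138 135 135 135 134
 147 195 237 245 245 245 245 246 246 245 233 169 113 146 214 240 244 242]
```

Only 0.3 mm of the last 1.2 mm was travelled and the force rose, so the ridge is against the tester's front. I'll relax the push, release slowly, and retreat straight up.

{"name": "jog_arm", "arguments": {"commands": [{"jaw": -0.9, "xyz": [0, 0, 0.002], "spin": 0}, {"jaw": -0.7, "xyz": [0, 0, 0], "spin": 0}, {"jaw": -0.66, "xyz": [0, 0, 0], "spin": 0}, {"jaw": -0.6, "xyz": [0, 0, 0], "spin": 0}, {"jaw": -0.5, "xyz": [0, 0, 0], "spin": 0}], "force": 20}}

```text
clock: 20.9
ee_pos: [0.591, -0.018, 0.0892]
tool_rot: [[0.001, -0.19, -0.982], [-0.0, -0.982, 0.19], [-1.0, -0.0, -0.001]]
force: [0.4, -0.9, -0.2]
gripper_width: 0.0215
```

{"name": "jog_arm", "arguments": {"commands": [{"jaw": -0.3, "xyz": [0, 0, 0], "spin": 0}, {"jaw": -0.06, "xyz": [0, 0, 0], "spin": 0}, {"jaw": -0.06, "xyz": [0, 0, 0], "spin": 0}]}}

```text
clock: 21.15
ee_pos: [0.5905, -0.0179, 0.0891]
tool_rot: [[0.0, -0.189, -0.982], [-0.0, -0.982, 0.189], [-1.0, -0.0, -0.0]]
force: [-0.7, 0.1, -0.0]
gripper_width: 0.0401
```

```bash
python3 -c "
from pose import *
rep('p10');print(sense()['gripper_width'])
c=pickle.load(open('p10.pkl','rb'))[0]
f=c['frame'].astype(int).mean(2)
for x in (240,350): print(x,f[56:92:1,x].astype(int))"
```

```text
21.15 [ 0.5905 -0.0179  0.0891] yaw -10.92 origin in tester -0.0328 0.0005 F [-0.7  0.1 -0. ]
(0.9631184935569763, (228, 104))
0.03990239878897693
240 [ 44  46  44  46  45  45  51  45  57  93 124 138 142 143 143 141 141 141
 182 236 247 247 246 246 246 246 247 248 245 217 145 119 142 194 237 245]
350 [ 44  48  45  47  45  42  47  45  56  82 115 130 137 133 137 134 136 133
 133 158 213 241 244 245 245 245 244 246 244 216 147 113 160 224 242 243]
```

Released cleanly. Retreating up and checking.

{"name": "jog_arm", "arguments": {"commands": [{"jaw": -0.06, "xyz": [-0.02, 0, 0], "spin": 0}, {"jaw": -0.06, "xyz": [-0.05, 0, 0], "spin": 0}, {"jaw": -0.06, "xyz": [-0.08, 0, 0], "spin": 0}, {"jaw": -0.06, "xyz": [-0.08, 0, 0], "spin": 0}, {"jaw": -0.06, "xyz": [-0.08, 0, 0], "spin": 0}]}}

```text
clock: 21.72
ee_pos: [0.59, -0.0178, 0.2149]
tool_rot: [[-0.0, -0.189, -0.982], [0.0, -0.982, 0.189], [-1.0, 0.0, 0.0]]
force: [1.1, -1.3, 0.8]
gripper_width: 0.0403
```

{"name": "jog_arm", "arguments": {"commands": [{"jaw": -0.06, "xyz": [0, 0, 0], "spin": 0}, {"jaw": -0.06, "xyz": [0, 0, 0], "spin": 0}, {"jaw": -0.06, "xyz": [0, 0, 0], "spin": 0}]}}

```text
clock: 21.97
ee_pos: [0.5901, -0.0178, 0.2132]
tool_rot: [[0.0, -0.189, -0.982], [0.0, -0.982, 0.189], [-1.0, -0.0, -0.0]]
force: [-0.7, -0.4, -0.3]
gripper_width: 0.0401
```

Run:
```python
from pose import *
rep("p11")
c=pickle.load(open("p11.pkl","rb"))[0];im=c["frame"].copy()
b=np.radians(-10.9);fx=np.array([np.cos(b),np.sin(b),0]);fy=np.array([-fx[1],fx[0],0]);m=np.array([.6845,-.0365,0]);o=m-.033*fx
P=[(-.05,.04,.008),(-.08,.04,.008),(-.08,-.04,.008),(-.05,-.04,.008)]
cv2.polylines(im,[np.array([proj(c,o+p[0]*fx+p[1]*fy+[0,0,p[2]]) for p in P]).round().astype(np.int32)],False,(255,0,255),1)
d=proj(c,o+[0,0,.038]);cv2.circle(im,tuple(d.round().astype(int)),2,(0,0,255),-1)
x,y=d.round().astype(int);y0=max(0,y-90);cv2.imwrite("pics/fin.png",cv2.resize(im[y0:y0+180,x-120:x+120],(800,600),interpolation=cv2.INTER_CUBIC))
```

```text
21.97 [ 0.5901 -0.0178  0.2132] yaw -10.92 origin in tester -0.0332 0.0005 F [-0.7 -0.4 -0.3]
(0.1837383210659027, (166, 12))
```

Run:
```python
from pose import *
c=pickle.load(open("p11.pkl","rb"))[0];g=c["frame"].astype(int).mean(2)
b=np.radians(-10.9);fx=np.array([np.cos(b),np.sin(b),0]);fy=np.array([-fx[1],fx[0],0]);m=np.array([.6845,-.0365,0]);o=m-.033*fx
q=lambda x,y,z:proj(c,o+x*fx+y*fy+[0,0,z]).round(1)
print("grip end",q(-.08,.03,.008),"ridge front/back",q(.034,.03,.018),q(.026,.03,.018),"L/R edge x=-.04",q(-.04,.04,.008),q(-.04,-.04,.008),"dome+watch",q(0,0,.039))
x=int(q(-.08,.03,.008)[0]);r=int(q(-.08,.03,.008)[1]);print("end rows",r-8,g[r-8:r+9,x].astype(int))
x,r=q(.034,.03,.018).astype(int);print("ridge rows",r-10,g[r-10:r+20,x].astype(int))
x1,r=q(-.04,.04,.008).astype(int);print("L",x1-6,g[r,x1-6:x1+7].astype(int));x2,_=q(-.04,-.04,.008).astype(int);print("R",x2-6,g[r,x2-6:x2+7].astype(int))
x,y=q(0,0,.039).astype(int);cr=c["frame"][y-40:y+40,x-40:x+40].mean(2).astype(np.uint8)
for th in(150,180,200,215,225):
    n,l,st,ce=cv2.connectedComponentsWithStats((cr>th).astype(np.uint8));i=l[43,46];print(th,st[i],ce[i].round(1)) if i else print(th,'-')
s=cv2.resize(cr,(40,40),interpolation=cv2.INTER_AREA);print("\n".join("".join(" .:-=+*#%@"[v//26] for v in r) for r in s[::1]))
```

```text
grip end [251.9 213.5] ridge front/back [246.7  87.2] [247.1  97.5] L/R edge x=-.04 [240.  173.1] [325.4 173.2] dome+watch [282.9 131. ]
end rows 205 [201 202 200 198 198 199 198 198 186 147 108  85  87  85  85  86  83]
ridge rows 77 [214 203 189 171 147 120  99  90  90  95 118 170 202 208 212 235 255 255
 255 255 255 253 243 252 255 255 255 255 255 255]
L 234 [144 140 141 145 190 253 255 255 255 255 255 255 255]
R 319 [254 254 255 255 255 255 221 159 144 145 146 144 143]
150 [   0    0   80   80 6400] [39.5 39.5]
180 [   0    0   80   80 6400] [39.5 39.5]
200 [   0    0   80   80 6397] [39.5 39.5]
215 [   0    0   80   80 6312] [39.5 39.9]
225 [   0    0   80   80 6246] [39.5 40.2]
%%%%%%%%%%%%%%%%%%%%%%@@%%%%@@%%%%@@%%%%
@@@@@@@@@@@@@@@@@@@@@@@@@@@@@@@@@@@@@@@@
@@@@@@@@@@@@@@@@@@@@@@@@@@@@@@@@@@@@@@@@
@@@@@@@@@@@@@@@@@@@@@@@@@@@@@@@@@@@@@@@@
@@@@@@@@@@@@@@@@@@@@@@@@%@@@@@@@@@@@@@@@
@@@@@@@@@@@@@@@@@@@@@@@@%@@@@@@@@@@@@@@@
@@@@@@@@@@@@@@@@@@@@@@@@@@@@@@@@@@@@@@@@
@@@@@@@@@@@@@@@@@@@@@@@@@@@@@@@@@@@@@@@@
@@@@@@@@@@@@@@@@@@@@@@@@@@@@@@@@@@@@@@@@
@@@@@@@@@@@@@@@@@@%%%%@@@@@@@@@@@@@@@@@
[... 531 characters left out ...]
@@@
@@@@@@@@@@@@@@@@@@@%@@@@@@@@@@@@@@@@@@@@
@@@@@@@@@@@@@@@@@@@@@@@@@@@@@@@@@@@@@@@@
@@@@@@@@@@@@@@@@@@@@@@@@@@@@@@@@@@@@@@@@
@@@@@@@@@@@@@@@@@@@@@@@@@@@@@@@@@@@@@@@@
@@@@@@@@@@@@@@@@@@@@@@@@@@@@@@@@@@@@@@@@
@@@@@@@@@@@@@@@@@@@@@@@@@@@@@@@@@@@@@@@@
@@@@@@@@@@@@@@@@@@@@@@@@@@@@@@@@@@@@@@@@
@@@@@@@@@@@@@@@@@@@@@@@@@@@@@@@@@@@@@@@@
@@@@@@@@@@@@@@@@@@@@@@@@@@@@@@@@@@@@@@@@
@@@@@@@@@@@@@@@@@@@@@@@@@@@@@@@@@@@@@@@@
@@@@@@@@@@@@@@@@%@@@@@@@@@@@@@@@@@@@@@@@
@@@@@@@@@@@@@@@%@@@@@@@@@@@@@@@@@@@@@@@@
@@@@@@@@@@@@@@@@@@@@@@@@@@@@@@@@@@@@@@@@
@@@@@@@@@@@@@@@@@@@@@@@@@@@@@@@@@@@@@@@@
@@@@@@@@@@@@@@@@@@@@@@@@@@@@@@@@@@@@@@@@
@@@@@@@@@@@@@@@@@@@@@@@@@@@@@@@@@@@@@@@@
@@@@@@@@@@@@@@@@@@@@@@@@@@@@@@@@@@@@@@@@
```

```bash
python3 -c "
from station import *
s=sense();print(s['clock'],s['force']);print(finish_job())"
```

```text
22.1167 [-0.4303559  -1.15452693  0.18465906]
the job is handed in; nothing more can be done
None
```

I set the watch on the dome, let go of it, and slid the carriage tongue first into the tester until its ridge met the front. I then released the tab, retreated straight up and handed the job in at 22.1 s; no verdict was reported.

**What the last checks showed:**
- **Seating:** the last 1.2 mm of push gave only 0.3 mm of travel while the force rose, so the ridge is against the front face. The carriage origin is estimated at x ≈ -33 mm and y ≈ +0.5 mm in the tester frame, with almost no yaw error. That x is 1 mm past the nominal -34 mm; I put this down to calibration.
- **After release:** the plate edges lie about 1 mm from where I predicted them. The watch matched its pre-slide image to within 1 px just after the fingers opened.
- **Watch lean:** it leaned steadily by about 9° (0.16 rad) after it was placed, which is inside the 0.4 rad limit. I did not correct it.

**What failed or disagreed:**
- **Final picture:** the 12-picture limit refused my last view, so that check was numbers only. The frame was overexposed and showed a faint watch outline in place with no bare black dome.
- **Slide force:** it peaked at about 27 N vertically (18 N along x) early in the slide, because the tool was pressing the plate down. Raising it 0.5 mm removed the force.
- **Bystanders:** the arm did not come near the other objects, but I did not measure their positions again afterwards.

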